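# Drive a gib key tight into a brass hub at the locksmith's bench

### The arm

A 6-joint arm with a two-finger parallel gripper is mounted at the origin on the work surface. World frame = base frame: x ahead of the robot, y to its left, z up, the work surface at z = 0. Lengths are in mm, angles in degrees, forces in N, time in s.
With the tool pointing down it reaches from about 250 to 725 mm from the base axis. Payload 4 kg.
Tool frame: the origin (TCP) lies at the very end of the fingers, on their centre line; the grasp point (between the pads) lies 19 mm behind it; z points along the fingers, y is the direction in which the jaws open and shut (so a half turn about z gives the same grasp; the last joint's range is limited). The gripper opens to 85 mm and grips with 20 to 120 N. Pads are 22 mm wide; open, the fingers measure 114 mm over their backs; the gripper's body (76 mm by 85 mm) begins 54 mm behind the grasp point. The pads swing forward as they close: fully open they stand 13 mm farther back than shut.
Start: joints at [-69.901, 13.785, 0.286, 76.501, 0, 90], TCP at [171.823, -469.549, 231.306] pointing down, gripper open.
Joint ranges: [-155.79, 155.79], [-60.16, 107.12], [-62.33, 73.08], [-114, 123.19], [-81.49, 82.49], [-180, 180]. Speed limits (degrees/s): [159.86, 159.86, 180, 180, 180, 180].

### API

Orientations are given as [roll, pitch, yaw] about the fixed x, y, z axes, in that order (R = Rz(yaw) Ry(pitch) Rx(roll)).
In Python, from plant import robot, eyes, job gives the robot as it stands. The module is installed in compiled form; this text tells all that it offers.
- The arm moves only by the tool move_arm, never from a script. Its argument "deltas" is a list of rows, each a list of 2 entries, a list of its own where there are three numbers: the shift along the tool's x, y, z in m, then the turn, a rotation vector about the tool's x, y, z in degrees. A call has 1 to 8 rows; each row shifts and turns the commanded pose from where the row before left it, along the tool's axes as they then stand; what a row does not reach is not made up. A row lasts 1/12 s, in which the tool goes at most 41.7 mm and 7.16 degrees, less where a joint would pass 70% of its speed; a pose out of reach is approached as far as the arm can. A call with a gripper value outside its range is refused whole. "fingers" is the opening, from 0 (shut) to 1 (fully open), set as the call begins (left out, the last holds). The fingers move at their own pace and stop on an object; the grip force is fixed at half the most. Time passes only in rows, so rows that do not move let the fingers close. It gives the time, the measured TCP pose, the force and the opening at its end, in the units of the state.
- robot.observe(): the state, without advancing time (a new reading comes with each control period).
- eyes.camera(name): name is "scene" or "top" or "wrist"; returns a dict with "frame" (384x512x3 uint8, red, green, blue), "fov_y" (degrees; the focal length in pixels is half the picture's height over the tangent of half this angle, whatever the lens; pixels are square), "cx", "cy" (the principal point, pixels), "eye" and "rotation" of the camera in the world. Camera axes: x right, y down, z forward; pixel columns grow to the right and rows downward; lengths in mm; the calibration is good to about 2 mm. A picture is of the moment at which its call begins. There is no depth.
- job.finish_job(): hands the job in, once; it reports no verdict.
The state is a dict: "t": time; "q": joint angles; "qd": joint speeds; "effort": joint torques, N m; "ee_pos": TCP position; "eef_rot": TCP orientation; "contact_force": force on the tool from outside, world axes, zero at the start; "wrist_torque": the same for the moment, N m; "finger_gap": finger opening in mm.
Only numpy, scipy, OpenCV 4.12 (cv2) and the standard library are available. Lean on these libraries where they do the work, as an engineer would, in place of code of your own. Each camera call takes 0.05 s, during which the arm holds its last target.

### The job

The brass hub on the upright shaft must be locked to it: put the steel gib key into the gap between hub and shaft and let go of it, then drive it with the brass drift: first a light tap that does not send it home, lift the drift clear by 15 mm or more, then tap it down until it is tight and its head is down on the hub. Do not push the key home with the gripper itself, do not bump the dial gauge, leave the two pins and the two screwdrivers where they are, and put the drift back upright in its hole in the rack.

Things in the scene. Friction and masses are not known exactly. Their poses are not given: they have to be found in the camera images.
- stand: fixed stand, round grey foot of diameter 140, with an upright steel shaft (diameter 24, top 91 above the bench) on its z axis and on it a round brass hub (diameter 92, flat top 85 above the bench, bottom 30). Origin: centre of the foot on the bench. The keyway (gap for the key) is on the +x side of the shaft. Keep clear of the gauge on the -x side.
- gauge: delicate dial gauge on a post (diameter 12) fixed to the stand at x = -57, y = 0 of the stand's frame, same axes; its round dial (diameter 44, 16 thick along x) has its centre 178 and top 200 above the bench. Origin: foot of the post, bench level. Must not be bumped (any contact over 3 N).
- keyway (a point): fixed, stand's axes, at its x = 22, y = 0, level with the hub's top. The gap goes through the hub, is 16 wide along y and at the mouth runs from the shaft's flat at x = 12 of the stand to the hub's wall at 23; the wall slopes 1 in 10, so it ends at 17.5 below. With the key home, flat face on the shaft, its head centre is 12 straight above this point.
- holder: fixed black block 180 x 50 x 55 high with three slots through it, 60 apart along its x (x = -60, 0, 60), each 16 along x and 14 along y. Origin: centre of its underside. The key and two pins hang in the slots by their heads, in any order; the key's axes are then those of the holder.
- key_head (a point): centre of the head of the bright steel gib key (about 100 g), halfway up. Head: block 20 x 20 x 24 high, underside 12 below this point, resting on the holder's top at the start. Axes as key: x points from the flat face, which must face the shaft, to the tapered face; z up.
- rack: fixed grey block 200 x 56 x 65 high with three square holes of 24 through it down to the bench, 66 apart along its x (x = -66, 0, 66). Origin: centre of its underside. The drift and two screwdrivers hang in them, in any order; all are full at the start, so the drift's hole is the one left empty.
- drift_grip (a point): on the axis of the brass drift (about 180 g), middle of its round black handle, diameter 24, 64 high. Below it a yellow collar, diameter 34, 6 thick, underside 38 below this point, rests on the rack's top; under it the brass rod, diameter 16, 60 long, its flat striking end 98 below this point. z axis up along the drift.
- drift_tip (a point): centre of the flat lower end of the drift's rod, 98 below drift_grip
- brass_pin_head (a point): centre of the head (diameter 22, 16 high) of a loose brass pin hanging in the holder: bystander
- red_pin_head (a point): centre of the red head (diameter 22, 16 high) of a loose dark pin hanging in the holder: bystander
- yellow_driver_grip (a point): middle of the yellow handle (foot diameter 34, 40 high, top 105 above the bench) of a stubby screwdriver hanging in the rack: bystander
- blue_driver_grip (a point): middle of the blue handle (foot diameter 34, 40 high, top 105 above the bench) of a stubby screwdriver hanging in the rack: bystander
- key: the key; origin 59 below and 3.5 to -x of key_head, at the rounded tip. Body under the head: 47 long, 12 wide along y; flat face flush with the head's -x side, +x face tapered 1 in 10, 12.7 thick under the head, 8 at the tip. It drops into the gap until about 15 still shows and stands there; from there the push needed grows from 0 to 20-25 N at home, where it stays.
- drift: the same drift; origin at drift_tip
- hub (a joint): how far the key has wedged the hub out along the stand's +x, in m, against a spring of 9 N per mm: 0 when loose, about 0.0016 when the key is tight, stop at 0.003
Mind the look-alikes: they are no part of the job. Of the things that look like the key, the smallest one is meant.

How it is judged (in metres and radians):
On the way, in this order (a step that is already met when the one before it is completed fails the run):
1. the key stands in the gap, flat face to the shaft, let go of and not yet home (z of key_head in the frame of keyway between 0.017 and 0.036 m and horizontal distance between key_head and keyway below 0.008 m and angle between key_head's own z axis and vertical below 0.15 rad and contact force between the fingers and key below 0.1 N), for 0.2 s.
2. the drift gives the key a first tap (contact force between drift and key above 1.5 N).
3. the drift is lifted clear (15 mm or more) with the key not yet home (distance between drift_tip and key_head above 0.027 m and z of key_head in the frame of keyway above 0.0155 m).
4. the key is driven home by the drift (z of key_head in the frame of keyway below 0.0145 m and contact force between drift and key above 1.5 N).
At the end, for the whole second after the job is handed in: The key is upright and tight in the keyway, at rest, its head within 3 mm of the hub's top and within 6 mm sideways of its place, and the hub is wedged out by at least 0.3 mm; the drift is upright (within 0.15 rad) and at rest in a hole of the rack, its tip less than 15 mm above the bench (z of key_head in the frame of keyway below 0.015 m and horizontal distance between key_head and keyway below 0.006 m and angle between key_head's own z axis and vertical below 0.1 rad and linear speed of each of key, drift below 0.02 m/s and value of joint hub above 0.0003 m and z of drift_tip in the frame of rack below 0.015 m and angle between drift_tip's own z axis and vertical below 0.15 rad and y of drift_tip in the frame of rack between -0.012 and 0.012 m and x of drift_tip in the frame of rack between -0.08 and 0.08 m); the robot touches nothing.
It fails at once if the gripper holds or pushes the key when its head is less than 5 mm above the hub (contact force between the fingers and key above 1 N and z of key_head in the frame of keyway below 0.017 m and horizontal distance between key_head and keyway below 0.02 m).
It fails at once if the dial gauge is bumped (over 3 N) (contact force between gauge and anything else above 3 N).
It fails at once if a pin or screwdriver is moved by more than 20 mm (distance of any of brass_pin_head, red_pin_head, yellow_driver_grip, blue_driver_grip from where it was at the start of the episode above 0.02 m).
It also fails if it takes over 70 s, if anything falls off the work surface, if the arm or the gripper's body presses on something with over 40 N, if the wrist force passes 120 N, or if a joint passes its speed limit or range.

## Working session

There is one attempt and no reset: what is moved stays moved. The work goes in short steps, Python scripts to look and compute and a tool call to move; the robot and the scene stay as the last step left them, time stands still between calls to the robot, and variables do not carry over. Pictures are saved under pics/ and viewed, and the job is handed in when it is done.

Besides the shell and the picture viewer there is one more tool, called after "Request:" as name(argument=value, ...), one argument or row to a line, values as JSON. move_arm: Moves the arm, as the interface text tells. Its arguments: {"type":"object","properties":{"deltas":{"type":"array"},"fingers":{"type":"number"}},"required":["deltas"]}

```bash
mkdir -p pics; ls
cat > h.py <<'E'
import numpy as np, cv2
from plant import robot, eyes, job
def snap(n,tag):
    c=eyes.camera(n); cv2.imwrite(f'pics/{tag}.png',c['frame'][:,:,::-1]); 
    np.savez(f'pics/{tag}.npz',**{k:np.array(v) for k,v in c.items()}); return c
def load(tag): return dict(np.load(f'pics/{tag}.npz'))
def K(c):
    f=192/np.tan(np.radians(float(c['fov_y'])/2)); return f
def ray(c,u,v):
    f=K(c); d=np.array([(u-c['cx'])/f,(v-c['cy'])/f,1.]); return np.array(c['eye'],float),np.array(c['rotation'])@d
def onz(c,u,v,z):
    e,d=ray(c,u,v); return e+d*(z-e[2])/d[2]
def proj(c,p):
    q=np.array(c['rotation']).T@(np.array(p,float)-c['eye']); return q[:2]/q[2]*K(c)+[float(c['cx']),float(c['cy'])]
E
python3 - <<'E'
from h import *
for n in('scene','top','wrist'):
    c=snap(n,n+'0'); print(n,c['fov_y'],c['cx'],c['cy'],c['eye'],np.round(c['rotation'],3).tolist(),[k for k in c])
print(robot.observe())
E
```

```text
pics
scene 55.89072295264639 256.92559959451484 191.67496617362605 [824.73701914 632.1799327  625.965826  ] [-124.836, -0.087, 143.931] ['frame', 'fov_y', 'cx', 'cy', 'eye', 'rotation']
top 56.22008113164521 262.707443252028 195.28024344336347 [309.68414064  31.90328711 897.69862509] [-174.602, 0.564, -89.03] ['frame', 'fov_y', 'cx', 'cy', 'eye', 'rotation']
wrist 68.41247296595817 253.33753066836704 193.28185148513302 [ 251.81759676 -440.17068477  372.87260375] [160.876, 0.147, -69.903] ['frame', 'fov_y', 'cx', 'cy', 'eye', 'rotation']
{'t': 0.15, 'q': array([-6.99023159e+01,  1.38206128e+01,  2.32777626e-01,  7.65007733e+01,
        7.88170938e-04,  8.99984018e+01]), 'qd': array([-0.03317331,  0.01567843,  0.26144154,  0.05796284, -0.10395073,
       -0.09693631]), 'effort': array([-5.91836033e-04, -3.72634220e+01,  2.52639163e+01,  1.23490422e-02,
        2.06725167e-05, -1.51720496e-05]), 'ee_pos': array([ 171.65641729, -469.11981259,  230.64089819]), 'eef_rot': array([-1.79911392e+02, -7.90641694e-04,  2.00992811e+01]), 'contact_force': array([-0.04376999, -0.27360762, -0.52502714]), 'wrist_torque': array([-0.01510619, -0.04039301, -0.00684334]), 'finger_gap': 85.60470044821749}
```

```bash
python3 - <<'E'
s=open('h.py').read()
s=s.replace("    np.savez","    from scipy.spatial.transform import Rotation as R\n    c['rotation']=R.from_euler('xyz',c['rotation'],degrees=True).as_matrix()\n    np.savez")
open('h.py','w').write(s)
E
python3 - <<'E'
from h import *
for n in('scene','top','wrist'): snap(n,n+'1')
E
```

```text
(no output)
```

View pics/scene0.png

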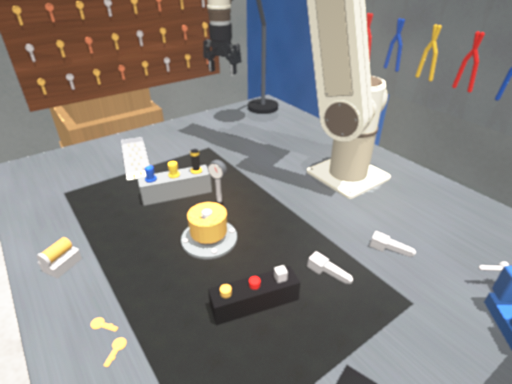

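View pics/top0.png

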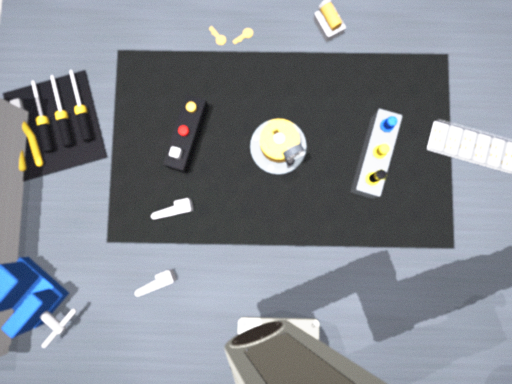

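View pics/wrist0.png

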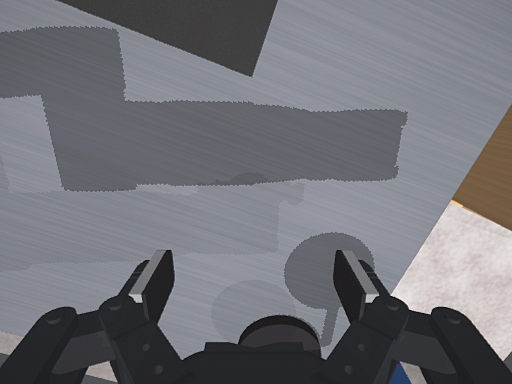

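Run:
```python
from h import *
im=cv2.imread('pics/top1.png')
a=cv2.resize(im[90:190,155:235],None,fx=5,fy=5,interpolation=cv2.INTER_CUBIC)
b=cv2.resize(im[100:205,240:320],None,fx=4.76,fy=4.76,interpolation=cv2.INTER_CUBIC)
cv2.imwrite('pics/tc.png',np.hstack([a,b[:500,:380]]))
b=cv2.resize(im[100:205,340:410],None,fx=4.76,fy=4.76,interpolation=cv2.INTER_CUBIC)
s=cv2.imread('pics/scene1.png')
d=cv2.resize(s[255:325,200:310],None,fx=4,fy=4,interpolation=cv2.INTER_CUBIC)
b=cv2.resize(b,None,fx=.9,fy=.9)
o=np.zeros((500,800,3),np.uint8); o[:b.shape[0],:b.shape[1]]=b; o[:d.shape[0],340:340+d.shape[1]]=d
cv2.imwrite('pics/tc2.png',o)
```

```text
(no output)
```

View pics/tc.png

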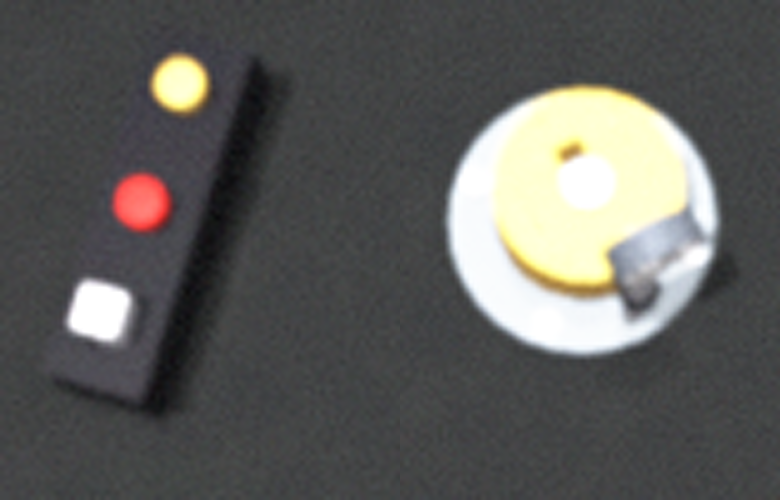

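View pics/tc2.png

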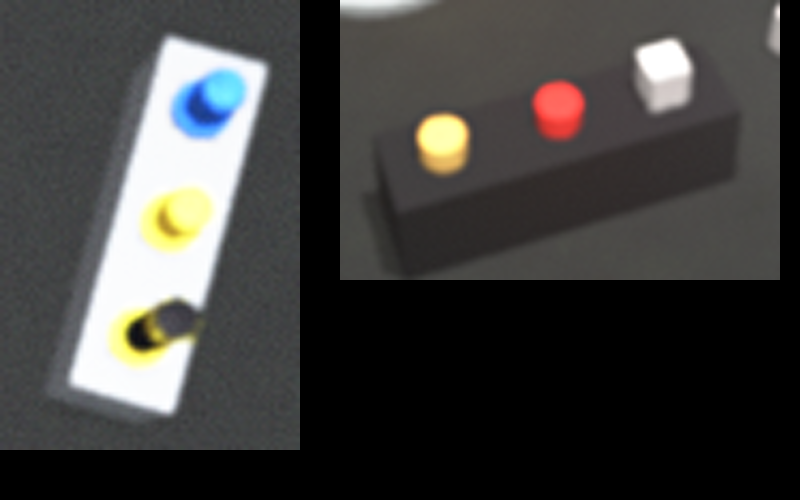

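```bash
cat > meas.py <<'E'
from h import *
def cents(tag,masks):
    c=load(tag); hsv=cv2.cvtColor(c['frame'],cv2.COLOR_RGB2HSV)
    return c,hsv
def blob(hsv,lo,hi,roi):
    x0,y0,x1,y1=roi; m=np.zeros(hsv.shape[:2],np.uint8)
    m[y0:y1,x0:x1]=cv2.inRange(hsv,np.array(lo),np.array(hi))[y0:y1,x0:x1]
    n,l,s,ce=cv2.connectedComponentsWithStats(m)
    i=1+np.argmax(s[1:,4]); return ce[i],s[i],(l==i).astype(np.uint8)
E
python3 - <<'E'
from meas import *
for tag,rois in (('top1',dict(br=(175,95,205,120),red=(170,118,200,145),key=(160,140,188,165))),('scene1',dict(br=(215,280,236,302),red=(245,272,266,294),key=(272,262,292,284)))):
    c=load(tag); hsv=cv2.cvtColor(c['frame'],cv2.COLOR_RGB2HSV)
    lim=dict(br=((15,60,120),(35,255,255)),red=((0,120,100),(12,255,255)),key=((0,0,130),(180,60,255)))
    for k,r in rois.items():
        ce,s,m=blob(hsv,*lim[k],r); print(tag,k,ce.round(2),s)
        if tag=='top1': print(onz(c,*ce,71 if k!='key' else 79).round(1), 'proj')
    if tag=='top1':
        for nm,roi,lim_,z in (('hub',(255,115,305,165),((18,40,150),(35,255,255)),85),('foot',(240,110,315,185),((0,0,130),(180,60,255)),0)):
            ce,s,m=blob(hsv,*lim_,roi); 
            cn=max(cv2.findContours(m,0,2)[0],key=cv2.contourArea); (x,y),rr=cv2.minEnclosingCircle(cn)
            print(nm,ce,s,(x,y),rr,onz(c,x,y,z).round(1))
        ce,s,m=blob(hsv,(0,0,170),(180,70,255),(345,95,410,205))
        cn=max(cv2.findContours(m,0,2)[0],key=cv2.contourArea); q=cv2.boxPoints(cv2.minAreaRect(cn))
        P=[onz(c,*p,65) for p in q]; print('rack',q,np.round(P,1),np.mean(P,0),[np.linalg.norm(P[i]-P[i-1]) for i in range(4)])
    else:
        t=load('top1')
E
```

```text
top1 br [190.61 106.18] [185 101  12  12  82]
[597.1 215.9  71. ] proj
top1 red [183.15 130.2 ] [178 125  11  11  89]
[538.6 231.4  71. ] proj
top1 key [174.61 151.86] [168 146  14  13 139]
[484.8 247.4  79. ] proj
hub [277.98189135 138.17303823] [260 118  40  45 994] (278.4370422363281, 139.6962890625) 22.350040435791016 [515.5   7.1  85. ]
foot [277.64279438 145.90949033] [ 250  119   57   56 2276] (277.8069152832031, 145.9733428955078) 28.4717960357666 [520.8   5.9   0. ]
rack [[354.9685  189.71349]
 [377.74786 107.70775]
 [402.65906 114.62752]
 [379.8797  196.63326]] [[ 404.7 -172.8   65. ]
 [ 601.4 -228.1   65. ]
 [ 585.4 -286.7   65. ]
 [ 389.4 -230.3   65. ]] [ 495.21304557 -229.49461475   65.        ] [np.float64(59.48180886764175), np.float64(204.39639495739135), np.float64(60.74326324679214), np.float64(203.89859377313005)]
scene1 br [225.33 290.24] [219 283  14  16 174]
scene1 red [254.16 282.07] [248 275  13  15 162]
scene1 key [280.61 273.01] [274 264  14  19 209]
```

```bash
cat >> h.py <<'E'
from scipy.spatial.transform import Rotation as Rt
def plan(p,yaw=None):
    o=robot.observe(); R=Rt.from_euler('xyz',o['eef_rot'],degrees=True).as_matrix()
    d=R.T@(np.array(p)-o['ee_pos']); n=int(np.ceil(np.linalg.norm(d)/41))
    print('at',o['ee_pos'].round(1),o['eef_rot'].round(2),'F',o['contact_force'].round(1),'gap',round(o['finger_gap'],1),'t',round(o['t'],2))
    print('shift tool mm',d.round(2),'rows',n,'each',(d/n).round(2))
    if yaw is not None:
        t=Rt.from_euler('xyz',[180,0,yaw],degrees=True).as_matrix(); print('turn rotvec',Rt.from_matrix(R.T@t).as_rotvec(degrees=True).round(2))
E
python3 - <<'E'
from h import *
plan([485,247,175],-14.8)
E
```

```text
at [ 171.8 -469.4  231. ] [-179.96   -0.     20.1 ] F [-0.6  0.5  0.2] gap 85.6 t 0.3
shift tool mm [ 540.32 -565.06   56.42] rows 20 each [ 27.02 -28.25   2.82]
turn rotvec [-4.00e-02  1.00e-02  3.49e+01]
```

Request:
move_arm(
  deltas=[
    [[0.027,-0.0282,0],[0,0,0]],
    [[0.027,-0.0282,0],[0,0,0]],
    [[0.027,-0.0282,0],[0,0,0]],
    [[0.027,-0.0282,0],[0,0,0]],
    [[0.027,-0.0282,0],[0,0,0]],
    [[0.027,-0.0282,0],[0,0,0]],
    [[0.027,-0.0282,0],[0,0,0]],
    [[0.027,-0.0282,0],[0,0,0]],
  ],
)

```text
t: 0.97
ee_pos: [297.4, -181.8, 231.5]
eef_rot: [180.0, -0.0, 20.1]
contact_force: [1.0, -0.9, -0.1]
finger_gap: 85.8
```

Request:
move_arm(
  deltas=[
    [[0.027,-0.0282,0],[0,0,0]],
    [[0.027,-0.0282,0],[0,0,0]],
    [[0.027,-0.0282,0],[0,0,0]],
    [[0.027,-0.0282,0],[0,0,0]],
    [[0.027,-0.0282,0],[0,0,0]],
    [[0.027,-0.0282,0],[0,0,0]],
    [[0.027,-0.0282,0],[0,0,0]],
    [[0.027,-0.0282,0],[0,0,0]],
  ],
)

```text
t: 1.63
ee_pos: [422.8, 104.8, 231.5]
eef_rot: [180.0, -0.0, 20.1]
contact_force: [0.5, -1.2, -0.0]
finger_gap: 85.3
```

Request:
move_arm(
  deltas=[
    [[0.027,-0.0282,0.014],[0,0,0]],
    [[0.027,-0.0282,0.014],[0,0,0]],
    [[0.027,-0.0282,0.014],[0,0,0]],
    [[0.027,-0.0282,0.014],[0,0,0]],
    [[0,0,0],[0,0,7]],
    [[0,0,0],[0,0,7]],
    [[0,0,0],[0,0,7]],
    [[0,0,0],[0,0,7]],
  ],
)

```text
t: 2.3
ee_pos: [523.1, 91.9, 175.4]
eef_rot: [-172.8, 2.0, 5.9]
contact_force: [1.3, 0.5, -0.5]
finger_gap: 84.9
```

Request:
move_arm(
  deltas=[
    [[0,0,0],[0,0,6.9]],
    [[0,0,0],[0,0,0]],
  ],
  fingers=0.7,
)

```text
t: 2.47
ee_pos: [523.8, 55.2, 175.5]
eef_rot: [-171.7, 2.9, 1.3]
contact_force: [0.1, 0.2, -0.6]
finger_gap: 64.1
```

Run:
```python
from h import *
plan([485,247,175],-14.8)
for n in('top','wrist'): snap(n,n+'2')
```

```text
at [523.8  55.2 175.5] [-171.69    2.88    1.3 ] F [ 0.1  0.2 -0.6] gap 64.1 t 2.47
shift tool mm [ -34.42 -190.29   30.  ] rows 5 each [ -6.88 -38.06   6.  ]
turn rotvec [-7.84  4.02 15.86]
```

View pics/wrist2.png

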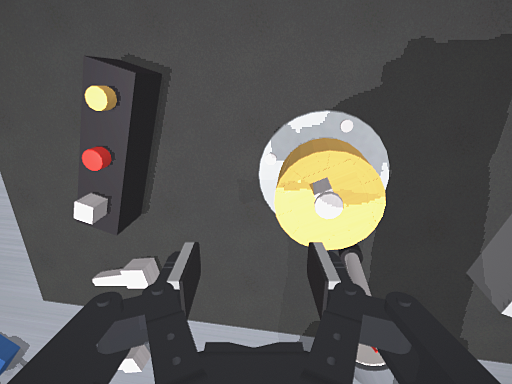

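Run:
```python
from h import *
o=robot.observe(); print({k:np.round(v,2) for k,v in o.items()})
snap('scene','scene2')
```

```text
{'t': np.float64(2.57), 'q': array([  1.63,  20.66,   0.81,  72.98,   8.44, 179.94]), 'qd': array([ 3.01, -0.36, -0.04, -0.19,  0.34,  0.05]), 'effort': array([ -1.26, -41.71,  24.14,   0.39,   0.37,   0.  ]), 'ee_pos': array([523.59,  59.46, 175.82]), 'eef_rot': array([-171.56,    2.82,    1.69]), 'contact_force': array([0.35, 0.84, 0.63]), 'wrist_torque': array([-0.1 , -0.03, -0.03]), 'finger_gap': np.float64(59.64)}
```

View pics/scene2.png

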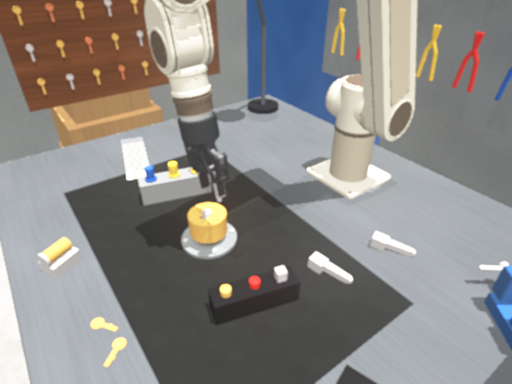

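Run:
```python
from h import *
plan([523,75,255],75)
```

```text
at [523.5  60.7 175.9] [-171.55    2.8     1.82] F [-0.4  0.   0.3] gap 59.8 t 2.62
shift tool mm [ -3.89 -25.75 -76.02] rows 2 each [ -1.94 -12.88 -38.01]
turn rotvec [ -9.05  -2.99 -73.23]
```

Request:
move_arm(
  deltas=[
    [[-0.001,-0.0085,-0.025],[0,0,0]],
    [[-0.001,-0.0085,-0.025],[0,0,0]],
    [[-0.001,-0.0085,-0.025],[0,0,0]],
    [[0,0,0],[-0.82,-0.27,-6.66]],
    [[0,0,0],[-0.82,-0.27,-6.66]],
    [[0,0,0],[-0.82,-0.27,-6.66]],
    [[0,0,0],[-0.82,-0.27,-6.66]],
    [[0,0,0],[-0.82,-0.27,-6.66]],
  ],
  fingers=0.5,
)

```text
t: 3.28
ee_pos: [523.7, 70.4, 254.2]
eef_rot: [-174.7, -0.1, 36.2]
contact_force: [0.8, -0.5, 0.4]
finger_gap: 42.7
```

Request:
move_arm(
  deltas=[
    [[0,0,0],[-0.82,-0.27,-6.66]],
    [[0,0,0],[-0.82,-0.27,-6.66]],
    [[0,0,0],[-0.82,-0.27,-6.66]],
    [[0,0,0],[-0.82,-0.27,-6.66]],
    [[0,0,0],[-0.82,-0.27,-6.66]],
    [[0,0,0],[-0.82,-0.27,-6.66]],
  ],
)

```text
t: 3.78
ee_pos: [523.7, 70.4, 254.1]
eef_rot: [-179.9, -0.3, 76.2]
contact_force: [0.1, 0.0, 0.1]
finger_gap: 42.7
```

Run:
```python
from h import *
plan([485,247,165],75.2)
snap('wrist','wrist3')
```

```text
at [523.7  70.4 254.1] [-179.94   -0.34   76.21] F [0.1 0.  0.1] gap 42.7 t 3.78
shift tool mm [161.71 -79.57  90.17] rows 5 each [ 32.34 -15.91  18.03]
turn rotvec [-0.06 -0.34  1.01]
```

View pics/wrist3.png

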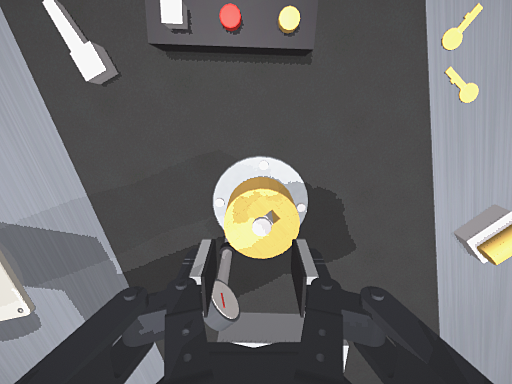

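Request:
move_arm(
  deltas=[
    [[0.0323,-0.0159,0.018],[0,0,0.2]],
    [[0.0323,-0.0159,0.018],[0,0,0.2]],
    [[0.0323,-0.0159,0.018],[0,0,0.2]],
    [[0.0323,-0.0159,0.018],[0,0,0.2]],
    [[0.0323,-0.0159,0.018],[0,0,0.2]],
    [[0,0,0],[0,0,0]],
  ],
)

```text
t: 4.33
ee_pos: [483.9, 251.4, 161.4]
eef_rot: [-179.5, -0.3, 75.1]
contact_force: [0.7, -1.2, -0.3]
finger_gap: 42.7
```

Run:
```python
from h import *
plan([485,247,165],75.2)
snap('wrist','wrist4')
```

```text
at [483.9 251.4 161.4] [-179.54   -0.27   75.09] F [ 0.7 -1.2 -0.3] gap 42.7 t 4.33
shift tool mm [-3.97  2.17 -3.67] rows 1 each [-3.97  2.17 -3.67]
turn rotvec [-0.46 -0.27 -0.11]
```

View pics/wrist4.png

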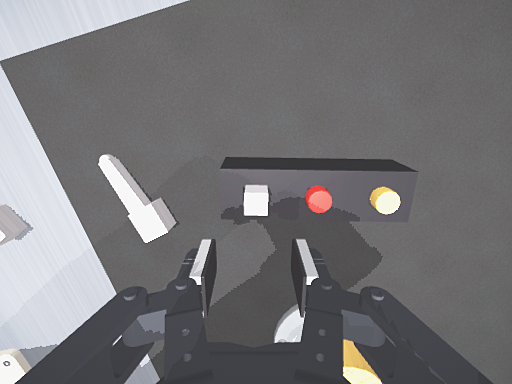

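Request:
move_arm(
  deltas=[
    [[0,0,0],[0,0,0]],
    [[0,0,0],[0,0,0]],
  ],
)

```text
t: 4.55
ee_pos: [488.3, 245.6, 165.8]
eef_rot: [-179.9, -0.4, 74.7]
contact_force: [0.1, -0.3, 0.0]
finger_gap: 42.9
```

Run:
```python
from meas import *
plan([485,247,165],75.2)
c=snap('wrist','wrist5'); im=c['frame'][180:240,215:425,::-1]
cv2.imwrite('pics/w5.png',cv2.resize(im,None,fx=3.8,fy=3.8,interpolation=cv2.INTER_CUBIC))
hsv=cv2.cvtColor(c['frame'],cv2.COLOR_RGB2HSV)
for k,roi,lo,hi,z in (('key',(235,175,285,225),(0,0,150),(180,60,255),79),('red',(300,180,340,220),(0,120,100),(12,255,255),71),('br',(365,180,410,220),(15,60,120),(35,255,255),71)):
    ce,s,m=blob(hsv,lo,hi,roi); print(k,ce,s,onz(c,*ce,z).round(1))
    g=cv2.cvtColor(c['frame'],cv2.COLOR_RGB2GRAY)
g=cv2.cvtColor(c['frame'],cv2.COLOR_RGB2GRAY); print(g[180:220:1,256]); print(g[195,238:275])
```

```text
at [488.3 245.6 165.8] [-179.94   -0.36   74.65] F [ 0.1 -0.3  0. ] gap 42.9 t 4.55
shift tool mm [ 0.49 -3.55  0.85] rows 1 each [ 0.49 -3.55  0.85]
turn rotvec [-0.06 -0.36 -0.55]
key [248.18956044 193.74725275] [236 179  25  30 728] [485.9 252.   79. ]
red [311.49259259 192.78518519] [300 180  24  26 270] [539.5 235.4  71. ]
br [371.62427746 187.10404624] [365 180  26  26 173] [591.7 226.6  71. ]
[229 222 221 221 220 216 250 249 247 247 247 247 247 247 247 247 247 247
 247 247 247 247 247 247 247 247 248 253 255  48  72  77  77  78  82  83
  81  82  81  81]
[250 248 247 247 247 247 247 247 247 247 247 247 247 247 247 247 247 247
 247 247 248 254 255  49  73  83  84 107 104 104 103 104 103 104 104 104
 109]
```

View pics/w5.png

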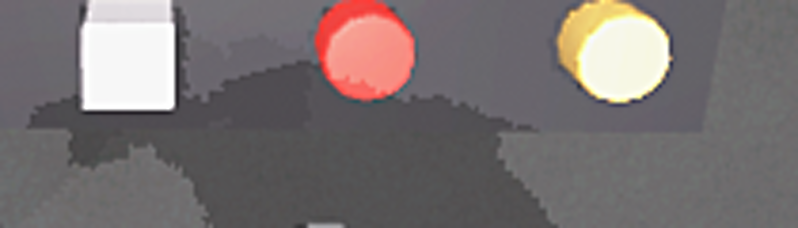

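Run:
```python
from h import *
c=load('wrist5')
for n,u,v,z in(('key',248.7,197.2,79),('red',312.6,194.7,71),('br',379.2,195,71)): print(n,onz(c,u,v,z).round(1))
q=[(236.3,186),(261,186.2),(261,208.7),(236.4,208.7)]
P=np.array([onz(c,*p,79) for p in q]); print(P.round(1),[np.linalg.norm(P[i]-P[i-1]).round(1) for i in range(4)])
d=P[1]-P[0]+P[2]-P[3];print(np.degrees(np.arctan2(d[1],d[0])))
```

```text
key [485.5 248.9  79. ]
red [540.1 233.4  71. ]
br [597.2 217.5  71. ]
[[478.1 261.4  79. ]
 [498.3 255.7  79. ]
 [493.  235.7  79. ]
 [472.3 241.4  79. ]] [np.float64(20.8), np.float64(21.0), np.float64(20.6), np.float64(21.5)]
-15.56448994969891
```

Run:
```python
from h import *
plan([485.3,248.5,58],74.5)
```

```text
at [488.6 245.1 166.1] [-179.96   -0.39   74.6 ] F [-0.3 -0.3  1.3] gap 42.7 t 4.6
shift tool mm [  1.67  -4.05 108.09] rows 3 each [ 0.56 -1.35 36.03]
turn rotvec [-0.04 -0.39  0.1 ]
```

Request:
move_arm(
  deltas=[
    [[0.001,-0.004,0.01],[0,-0.39,0]],
    [[0,0,0.02],[0,0,0]],
    [[0,0,0.02],[0,0,0]],
    [[0,0,0.02],[0,0,0]],
    [[0,0,0],[0,0,0]],
    [[0,0,0],[0,0,0]],
  ],
)

```text
t: 5.1
ee_pos: [483.7, 246.1, 94.4]
eef_rot: [-179.8, 0.2, 74.6]
contact_force: [-0.0, 0.0, 0.6]
finger_gap: 42.3
```

Run:
```python
from h import *
plan([485.3,248.5,58],74.5)
snap('wrist','wrist6')
```

```text
at [483.7 246.1  94.4] [-1.7977e+02  1.6000e-01  7.4560e+01] F [-0.   0.   0.6] gap 42.3 t 5.1
shift tool mm [ 2.8   1.08 36.34] rows 1 each [ 2.8   1.08 36.34]
turn rotvec [-0.23  0.16  0.06]
```

View pics/wrist6.png

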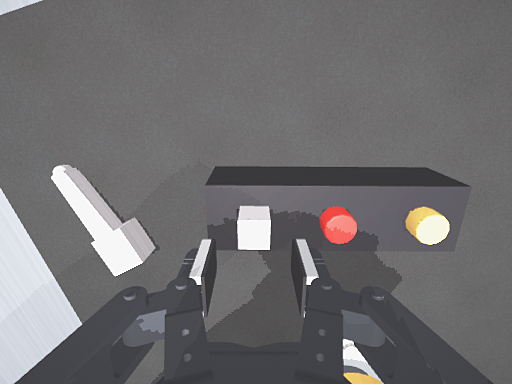

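Request:
move_arm(
  deltas=[
    [[0.003,0.001,0.018],[-0.2,0.2,0]],
    [[0,0,0.018],[0,0,0]],
    [[0,0,0],[0,0,0]],
    [[0,0,0],[0,0,0]],
  ],
)

```text
t: 5.48
ee_pos: [486.4, 249.9, 59.9]
eef_rot: [179.9, -0.1, 74.6]
contact_force: [0.5, 0.1, 0.1]
finger_gap: 42.9
```

Run:
```python
from h import *
plan([485.3,248.5,58],74.5)
snap('wrist','wrist7')
```

```text
at [486.4 249.9  59.9] [ 1.7991e+02 -1.5000e-01  7.4630e+01] F [0.5 0.1 0.1] gap 42.9 t 5.48
shift tool mm [-1.61 -0.65  1.93] rows 1 each [-1.61 -0.65  1.93]
turn rotvec [ 0.09 -0.15  0.13]
```

View pics/wrist7.png

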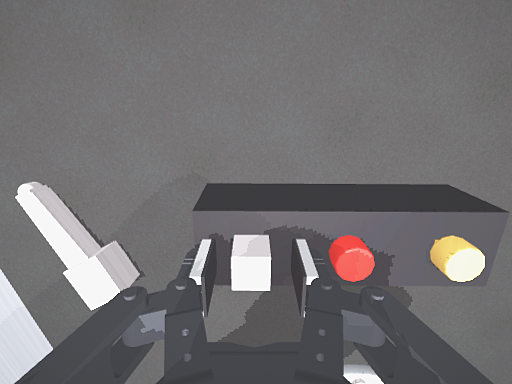

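Request:
move_arm(
  deltas=[
    [[-0.001,-0.0005,0],[0,0,0]],
    [[0,0,0],[0,0,0]],
    [[0,0,0],[0,0,0]],
    [[0,0,0],[0,0,0]],
    [[0,0,0],[0,0,0]],
    [[0,0,0],[0,0,0]],
  ],
  fingers=0,
)

```text
t: 6.03
ee_pos: [486.5, 249.7, 61.0]
eef_rot: [179.8, -0.3, 74.7]
contact_force: [-0.9, -1.0, 6.2]
finger_gap: 18.6
```

Run:
```python
from h import *
plan([485.3,248.5,58],74.5)
```

```text
at [486.5 249.7  61. ] [179.77  -0.26  74.66] F [-0.9 -1.   6.2] gap 18.6 t 6.03
shift tool mm [-1.47 -0.84  2.99] rows 1 each [-1.47 -0.84  2.99]
turn rotvec [ 0.23 -0.27  0.16]
```

Request:
move_arm(
  deltas=[
    [[0,0,-0.01],[0,0,0]],
    [[0,0,-0.02],[0,0,0]],
    [[0,0,-0.03],[0,0,0]],
    [[0,0,-0.03],[0,0,0]],
    [[0,0,-0.03],[0,0,0]],
    [[0,0,0],[0,0,0]],
    [[0,0,0],[0,0,0]],
  ],
)

```text
t: 6.62
ee_pos: [486.6, 249.7, 182.1]
eef_rot: [179.7, -0.4, 74.7]
contact_force: [-0.5, -0.0, -0.4]
finger_gap: 18.3
```

Run:
```python
from h import *
plan([485.3,248.5,58],74.5)
snap('wrist','wrist8');snap('scene','scene8')
a=cv2.imread('pics/scene8.png'); p=proj(load('scene8'),robot.observe()['ee_pos']); print(p)
u,v=p.astype(int); a=a[max(v-60,0):v+60,u-60:u+60]; cv2.imwrite('pics/s8.png',cv2.resize(a,None,fx=4,fy=4,interpolation=cv2.INTER_CUBIC))
```

```text
at [486.6 249.7 182.1] [179.67  -0.37  74.66] F [-0.5 -0.  -0.4] gap 18.3 t 6.62
shift tool mm [ -2.3   -1.68 124.07] rows 4 each [-0.58 -0.42 31.02]
turn rotvec [ 0.33 -0.37  0.16]
[282.92503193 232.2671482 ]
```

View pics/wrist8.png

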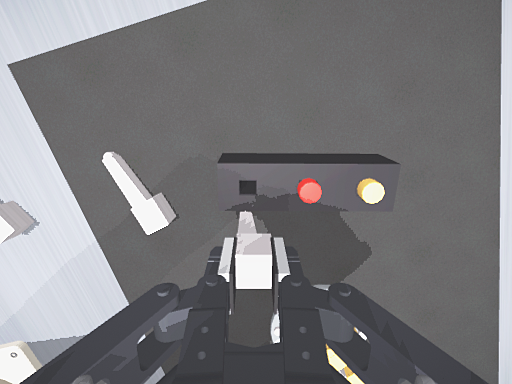

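View pics/s8.png

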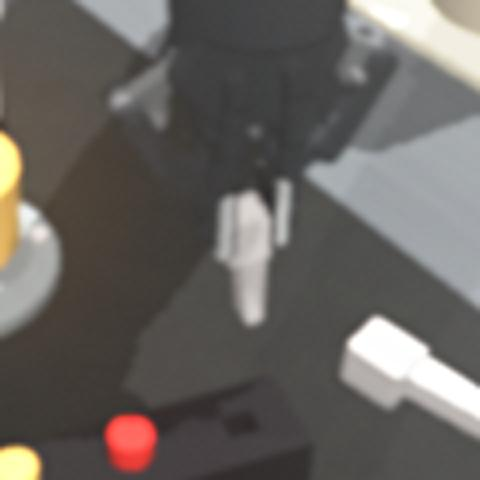

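Run:
```python
from h import *
a=cv2.imread('pics/wrist8.png')[200:300,205:305]; cv2.imwrite('pics/w8.png',cv2.resize(a,None,fx=6,fy=6,interpolation=cv2.INTER_CUBIC))
a=cv2.imread('pics/scene8.png')[215:265,265:310]; cv2.imwrite('pics/s8.png',cv2.resize(a,None,fx=12,fy=12,interpolation=cv2.INTER_CUBIC))
```

```text
(no output)
```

View pics/w8.png

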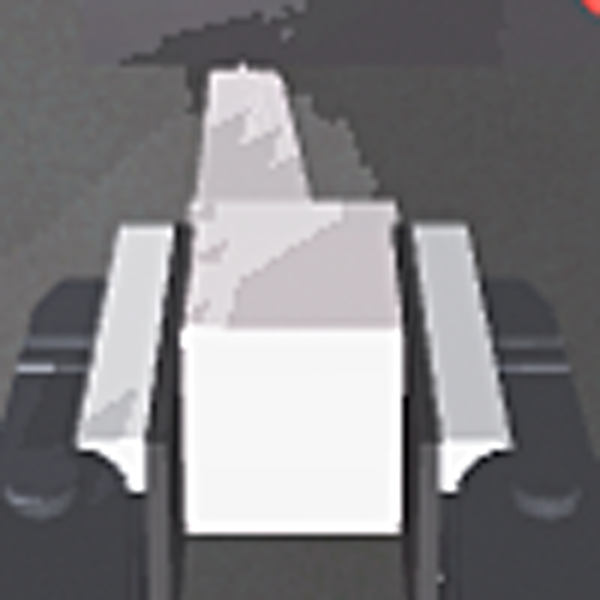

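View pics/s8.png

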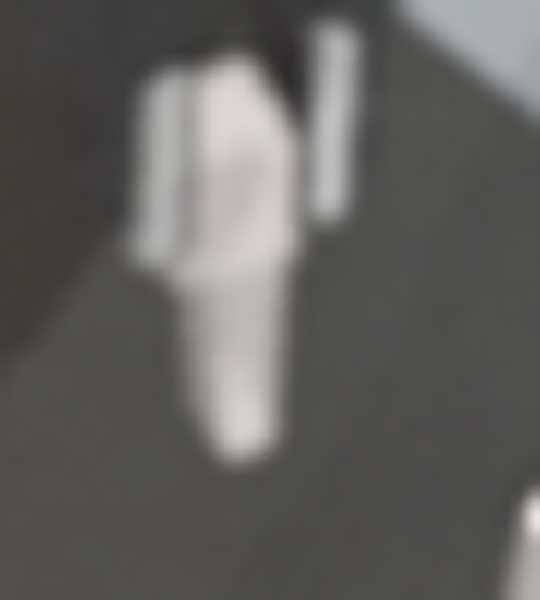

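Run:
```python
from h import *
c=load('wrist8')
o=robot.observe(); R=Rt.from_euler('xyz',o['eef_rot'],degrees=True).as_matrix()
q=np.array([(185,328),(402,328),(402,533),(187,533)])/6+[205,200]-.0
P=np.array([onz(c,*p,182.1+18) for p in q]); T=(P-o['ee_pos'])@R; print(T.round(1),T.mean(0).round(2))
# camera pose in tool
print((R.T@(c['eye']-o['ee_pos'])).round(2), Rt.from_matrix(R.T@c['rotation']).as_euler('xyz',degrees=True))
# tip
q=np.array([(207,72),(280,72)])/6+[205,200]
print((np.array([onz(c,*p,182.1-53) for p in q])-o['ee_pos'])@R)
plan([0,0,0])
c3=load('wrist3'); a=c3['frame'][150:270,205:325,::-1]; cv2.imwrite('pics/w3.png',cv2.resize(a,None,fx=5,fy=5,interpolation=cv2.INTER_CUBIC))
```

```text
[[ 10.5  -6.7 -21.3]
 [ 10.4  11.5 -21.3]
 [-10.1  11.9 -21.3]
 [-10.1  -7.  -21.3]] [  0.17   2.44 -21.3 ]
[  85.7     1.49 -146.02] [-18.84270957   0.27825033  90.00371994]
[[ 4.11296343 -7.92843192 49.69974059]
 [ 4.09066303  1.18344665 49.70755466]]
at [484.6 248.7 178.8] [ 1.7995e+02 -1.1000e-01  7.4660e+01] F [-0.1  0.  -0.5] gap 18.5 t 6.72
shift tool mm [-368.36 -401.73  177.75] rows 14 each [-26.31 -28.69  12.7 ]
```

View pics/w3.png

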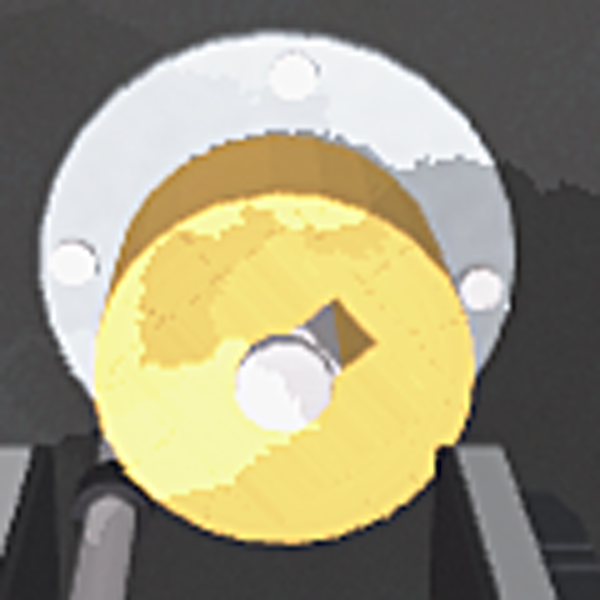

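Run:
```python
from h import *
c=load('wrist3')
f=lambda u,v,z: onz(c,u/5+205,v/5+150,z)
sh=f(284,383,91); hub=f(286,368,85); a=f(337,300,85); b=f(376,343,85); 
print('shaft',sh.round(1),'hub',hub.round(1),'wall ends',a.round(1),b.round(1),np.linalg.norm(a-b))
m=(a+b)/2; d=m-(sh+hub)/2; print(np.hypot(*d[:2]),np.degrees(np.arctan2(d[1],d[0])))
e=b-a; print('wall dir yaw',np.degrees(np.arctan2(e[1],e[0]))+90)
print('foot bolts',[f(u,v,10).round(1) for u,v in((295,76),(72,263),(482,288))], 'foot',f(278,270,8))
t=load('top1'); g=onz(t,275.7,131.5,85); s=onz(t,278.9,138.2,91); print('top',g,s)
```

```text
shaft [519.1   7.8  91. ] hub [520.    8.8  85. ] wall ends [535.8  23.2  85. ] [542.5  10.1  85. ] 14.72815962593727
21.323202721664288 22.914974445178746
wall dir yaw 27.01749136588333
foot bolts [array([537.,  61.,  10.]), array([461. ,  22.1,  10. ]), array([576.1, -14.2,  10. ])] foot [518.89772958   4.87105455   8.        ]
top [534.73415323  13.71075     85.        ] [517.51900344   6.31535133  91.        ]
```

Run:
```python
from h import *
plan([539.3,17.1,175],116)
```

```text
at [484.6 248.7 178.8] [ 1.7995e+02 -1.1000e-01  7.4660e+01] F [-0.1  0.  -0.5] gap 18.5 t 6.72
shift tool mm [-208.86  113.98    3.5 ] rows 6 each [-34.81  19.     0.58]
turn rotvec [  0.09  -0.09 -41.34]
```

Request:
move_arm(
  deltas=[
    [[-0.02,0.011,0],[0,0,0]],
    [[-0.03,0.0164,0],[0,0,0]],
    [[-0.03,0.0164,0],[0,0,0]],
    [[-0.03,0.0164,0],[0,0,0]],
    [[-0.03,0.0164,0],[0,0,0]],
    [[-0.03,0.0164,0],[0,0,0]],
    [[-0.03,0.0164,0],[0,0,0]],
    [[-0.009,0.0046,0],[0,0,0]],
  ],
)

```text
t: 7.38
ee_pos: [539.3, 12.9, 176.9]
eef_rot: [-179.9, 0.0, 74.4]
contact_force: [-0.2, 0.2, -1.0]
finger_gap: 18.4
```

Request:
move_arm(
  deltas=[
    [[0,0,0],[0,0,-6.9]],
    [[0,0,0],[0,0,-6.9]],
    [[0,0,0],[0,0,-6.9]],
    [[0,0,0],[0,0,-6.9]],
    [[0,0,0],[0,0,-6.9]],
    [[0,0,0],[0,0,-6.9]],
    [[0,0,0],[0,0,0]],
    [[0,0,0],[0,0,0]],
  ],
)

```text
t: 8.05
ee_pos: [538.9, 17.6, 177.5]
eef_rot: [180.0, -0.1, 115.9]
contact_force: [-0.5, 0.5, -1.7]
finger_gap: 18.5
```

Run:
```python
from h import *
plan([539.3,17.1,175],116)
snap('wrist','wrist9');
a=cv2.imread('pics/wrist9.png')[170:290,185:325]; cv2.imwrite('pics/w9.png',cv2.resize(a,None,fx=5,fy=5,interpolation=cv2.INTER_CUBIC))
```

```text
at [538.9  17.6 177.5] [ 1.7997e+02 -1.3000e-01  1.1590e+02] F [-0.5  0.5 -1.7] gap 18.5 t 8.05
shift tool mm [-0.61  0.17  2.54] rows 1 each [-0.61  0.17  2.54]
turn rotvec [ 0.03 -0.13 -0.1 ]
```

View pics/w9.png

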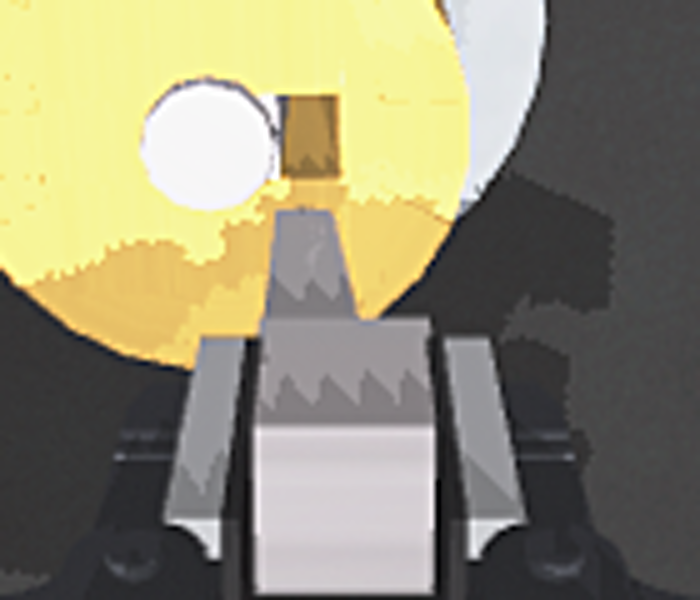

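View pics/wrist9.png

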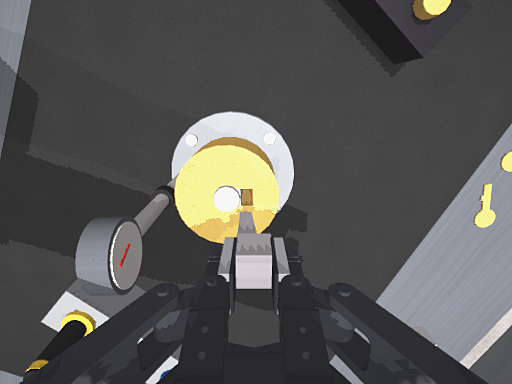

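```bash
cat > rel.py <<'E'
from h import *
def rel(tag,x0,y0,s,pts):
    c=load(tag); Tr=Rt.from_euler('xyz',[180,0,c['yaw']] ,degrees=True).as_matrix() if 'yaw' in c else None
E
python3 - <<'E'
from h import *
c=load('wrist9'); R=Rt.from_euler('xyz',[180,0,115.9],degrees=True).as_matrix(); p0=np.array([538.9,17.6,177.5])
f=lambda u,v,z: R.T@(onz(c,u/5+185,v/5+170,z)-p0)
for n,u,v,z in (('mTL',281,95,85),('mTR',340,95,85),('mBR',340,178,85),('mBL',281,178,85),('tipL',277,210,124.5),('tipR',330,210,124.5),('headTL',258,427,197),('headTR',435,427,197),('headBL',258,592,197),('headBR',436,592,197),('underL',263,320,170.5),('underR',430,320,170.5),('sh',208,144,91)): print(n,f(u,v,z).round(2))
E
```

```text
mTL [ 7.2  -9.99 92.5 ]
mTR [ 7.19  0.34 92.5 ]
mBR [-8.41  0.33 92.5 ]
mBL [ -8.41 -10.21  92.5 ]
tipL [ 1.99 -9.1  53.  ]
tipR [ 1.98 -1.15 53.  ]
headTL [  9.01  -7.81 -19.5 ]
headTR [  9.     9.83 -19.5 ]
headBL [-10.66  -8.19 -19.5 ]
headBR [-10.68  10.36 -19.5 ]
underL [ 7.27 -8.72  7.  ]
underR [ 7.26 10.96  7.  ]
sh [  0.26 -22.46  86.5 ]
```

Request:
move_arm(
  deltas=[
    [[0.0008,0,0.01],[0,0,0]],
    [[0,0,0.01],[0,0,0]],
    [[0,0,0.01],[0,0,0]],
    [[0,0,0],[0,0,0]],
    [[0,0,0],[0,0,0]],
    [[0,0,0],[0,0,0]],
  ],
)

```text
t: 8.6
ee_pos: [539.5, 18.0, 148.6]
eef_rot: [179.9, -0.1, 116.0]
contact_force: [0.6, 0.3, -0.2]
finger_gap: 18.5
```

Run:
```python
from h import *
plan([539.3,17.1,145],116)
snap('wrist','wrist10');
a=cv2.imread('pics/wrist10.png')[170:290,185:325]; cv2.imwrite('pics/w10.png',cv2.resize(a,None,fx=5,fy=5,interpolation=cv2.INTER_CUBIC))
```

```text
at [539.5  18.  148.6] [ 1.7986e+02 -7.0000e-02  1.1604e+02] F [ 0.6  0.3 -0.2] gap 18.5 t 8.6
shift tool mm [-0.75 -0.54  3.57] rows 1 each [-0.75 -0.54  3.57]
turn rotvec [ 0.14 -0.07  0.04]
```

View pics/w10.png

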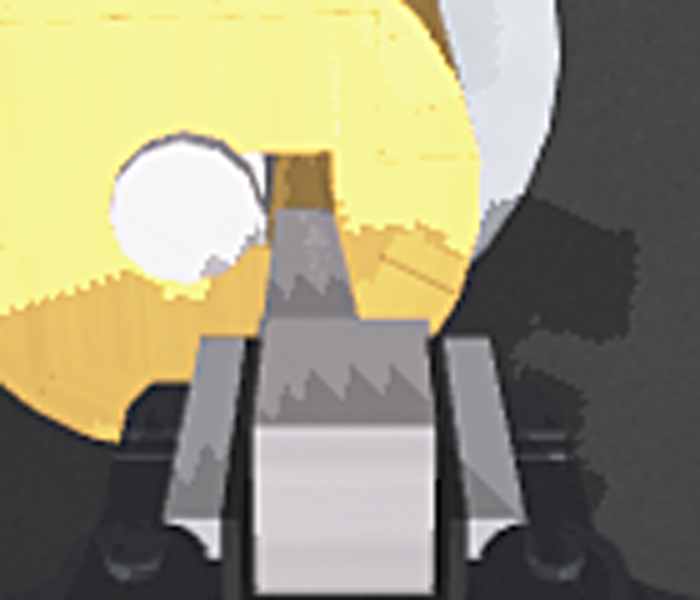

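Run:
```python
from h import *
c=load('wrist10'); R=Rt.from_euler('xyz',[180,0,116.],degrees=True).as_matrix(); p0=np.array([539.5,18,148.6])
f=lambda u,v,z: R.T@(onz(c,u/5+185,v/5+170,z)-p0)
for n,u,v,z in (('mTL',270,152,85),('mTR',333,152,85),('tipL',276,210,95.6),('tipR',330,210,95.6),('sh',189,208,91),('underL',263,320,144.1),('headTL',258,427,166.6),('headBL',258,592,166.6)): print(n,f(u,v,z).round(2))
```

```text
mTL [  7.3  -10.44  63.6 ]
mTR [ 7.29 -0.63 63.6 ]
tipL [ 1.98 -9.14 53.  ]
tipR [ 1.98 -1.05 53.  ]
sh [  0.39 -22.69  57.6 ]
underL [ 8.61 -8.57  4.5 ]
headTL [  8.19  -7.96 -18.  ]
headBL [-11.74  -8.33 -18.  ]
```

Request:
move_arm(
  deltas=[
    [[0.0005,-0.0005,0.006],[0,0,0]],
    [[0,0,0.006],[0,0,0]],
    [[0,0,0.006],[0,0,0]],
    [[0,0,0],[0,0,0]],
    [[0,0,0],[0,0,0]],
  ],
)

```text
t: 9.07
ee_pos: [538.3, 18.2, 130.1]
eef_rot: [179.9, -0.1, 116.1]
contact_force: [-0.6, -0.0, -0.2]
finger_gap: 18.6
```

Run:
```python
from h import *
plan([539.3,17.1,112],116)
snap('wrist','wrist11');
a=cv2.imread('pics/wrist11.png')[170:290,185:325]; cv2.imwrite('pics/w11.png',cv2.resize(a,None,fx=5,fy=5,interpolation=cv2.INTER_CUBIC))
```

```text
at [538.3  18.2 130.1] [ 1.7992e+02 -9.0000e-02  1.1605e+02] F [-0.6 -0.  -0.2] gap 18.6 t 9.07
shift tool mm [-1.49  0.37 18.06] rows 1 each [-1.49  0.37 18.06]
turn rotvec [ 0.08 -0.09  0.05]
```

View pics/w11.png

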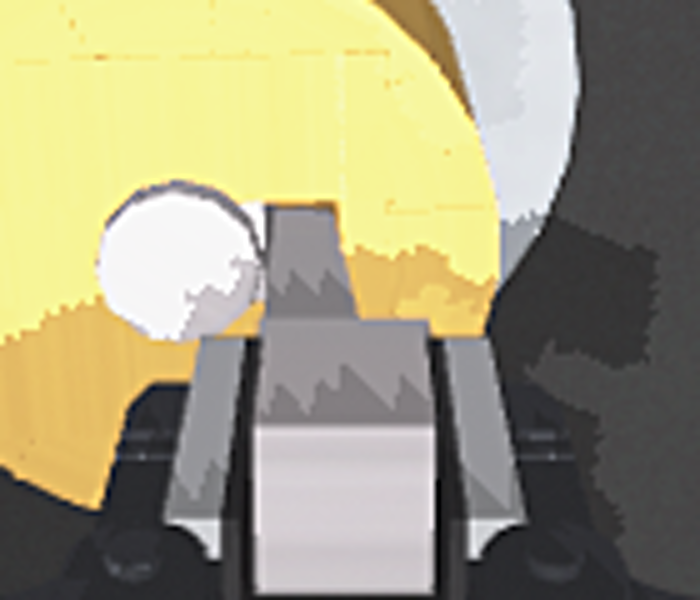

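Request:
move_arm(
  deltas=[
    [[-0.0005,0,0.006],[0,0,0]],
    [[0,0,0.006],[0,0,0]],
    [[0,0,0.004],[0,0,0]],
    [[0,0,0],[0,0,0]],
    [[0,0,0],[0,0,0]],
  ],
)

```text
t: 9.53
ee_pos: [538.0, 17.6, 113.7]
eef_rot: [180.0, -0.1, 116.0]
contact_force: [-1.4, -0.9, -1.8]
finger_gap: 18.6
```

Run:
```python
from h import *
plan([539.3,17.1,112],116)
snap('wrist','wrist12');
a=cv2.imread('pics/wrist12.png')[170:290,185:325]; cv2.imwrite('pics/w12.png',cv2.resize(a,None,fx=5,fy=5,interpolation=cv2.INTER_CUBIC))
```

```text
at [538.   17.6 113.7] [ 1.7999e+02 -1.0000e-01  1.1605e+02] F [-1.4 -0.9 -1.8] gap 18.6 t 9.53
shift tool mm [-1.05  0.9   1.74] rows 1 each [-1.05  0.9   1.74]
turn rotvec [ 0.01 -0.1   0.05]
```

View pics/w12.png

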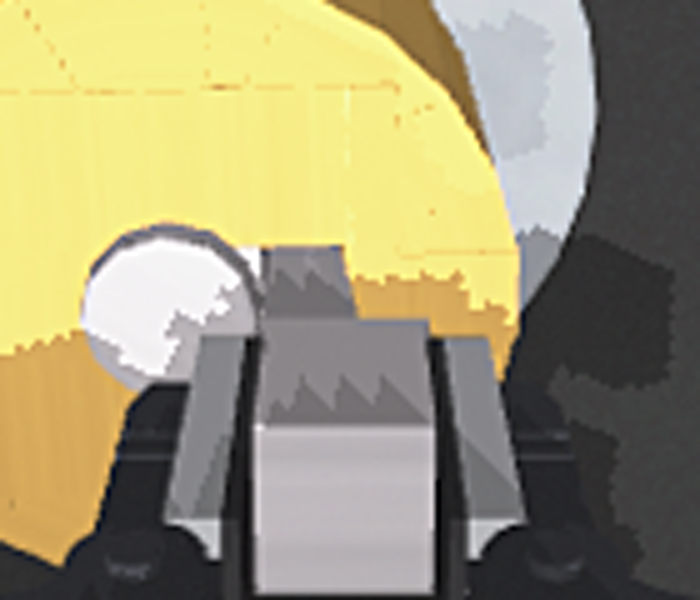

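Request:
move_arm(
  deltas=[
    [[0,-0.0004,0.003],[0,0,0]],
    [[0,0,0.002],[0,0,0]],
    [[0,0,0],[0,0,0]],
    [[0,0,0],[0,0,0]],
  ],
)

```text
t: 9.92
ee_pos: [538.1, 17.3, 109.6]
eef_rot: [179.9, -0.0, 116.0]
contact_force: [-4.4, -2.7, -0.2]
finger_gap: 18.5
```

Request:
move_arm(
  deltas=[
    [[0,0,0],[0,0,0]],
    [[0,0,0],[0,0,0]],
    [[0,0,0],[0,0,0]],
    [[0,0,0],[0,0,0]],
    [[0,0,0],[0,0,0]],
    [[0,0,0],[0,0,0]],
  ],
  fingers=0.5,
)

```text
t: 10.42
ee_pos: [539.2, 17.9, 110.0]
eef_rot: [179.8, -0.0, 116.1]
contact_force: [-0.6, 0.3, -0.6]
finger_gap: 42.9
```

Run:
```python
from h import *
plan([539.3,17.1,112],116)
snap('wrist','wrist13');
a=cv2.imread('pics/wrist13.png')[170:290,185:325]; cv2.imwrite('pics/w13.png',cv2.resize(a,None,fx=5,fy=5,interpolation=cv2.INTER_CUBIC))
```

```text
at [539.2  17.9 110. ] [ 1.7978e+02 -4.0000e-02  1.1607e+02] F [-0.6  0.3 -0.6] gap 42.9 t 10.42
shift tool mm [-0.73 -0.29 -1.97] rows 1 each [-0.73 -0.29 -1.97]
turn rotvec [ 0.22 -0.04  0.07]
```

View pics/w13.png

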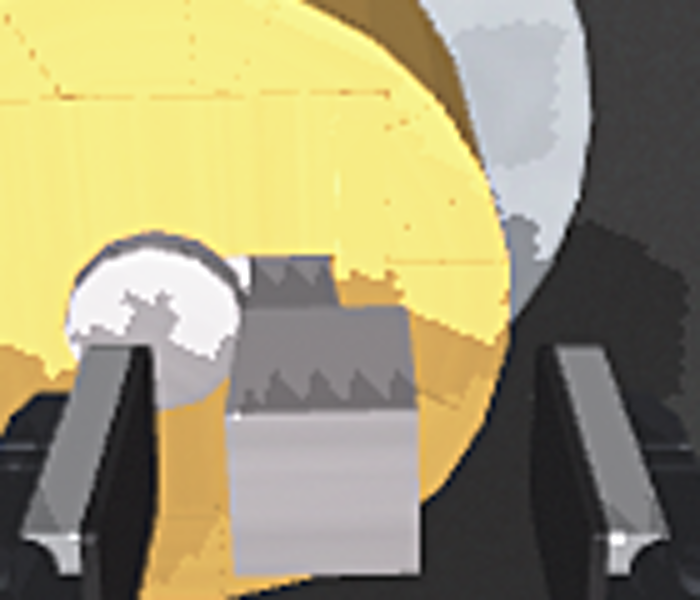

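Request:
move_arm(
  deltas=[
    [[0,0,-0.02],[0,0,0]],
    [[0,0,-0.035],[0,0,0]],
    [[0,0,-0.035],[0,0,0]],
    [[0,0,-0.04],[0,0,0]],
    [[0,0,0],[0,0,0]],
    [[0,0,0],[0,0,0]],
    [[0,0,0],[0,0,0]],
  ],
)

```text
t: 11.05
ee_pos: [538.5, 17.5, 239.7]
eef_rot: [179.8, -0.0, 116.1]
contact_force: [0.2, 0.8, -0.9]
finger_gap: 42.8
```

Run:
```python
from h import *
snap('wrist','wrist14'); snap('scene','scene14')
plan([432,-200,210],74.3)
a=cv2.imread('pics/wrist14.png')[120:280,185:335]; cv2.imwrite('pics/w14.png',cv2.resize(a,None,fx=3.7,fy=3.7,interpolation=cv2.INTER_CUBIC))
a=cv2.imread('pics/scene14.png')[150:260,170:260]; cv2.imwrite('pics/s14.png',cv2.resize(a,None,fx=5,fy=5,interpolation=cv2.INTER_CUBIC))
```

```text
at [537.6  17.4 238.2] [ 1.7999e+02 -1.3000e-01  1.1606e+02] F [ 0.  -0.2 -1. ] gap 42.6 t 11.15
shift tool mm [-149.01 -190.33   27.81] rows 6 each [-24.84 -31.72   4.63]
turn rotvec [-4.000e-02 -1.300e-01  4.176e+01]
```

View pics/w14.png

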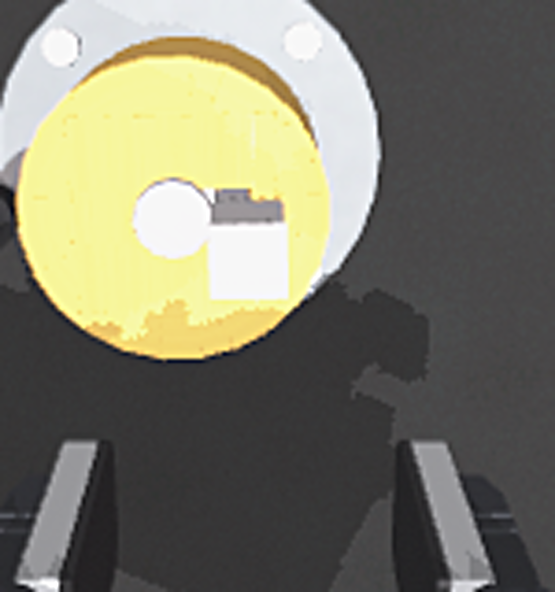

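View pics/s14.png

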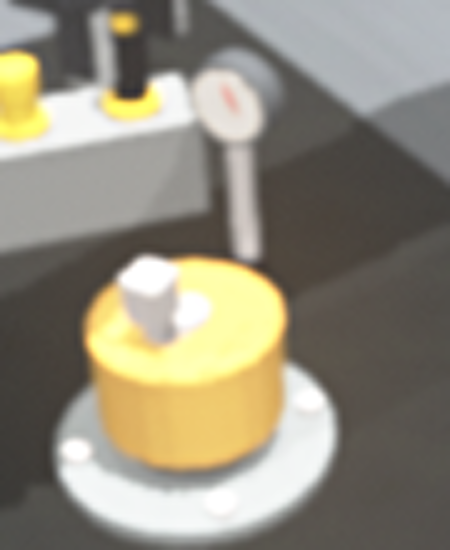

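Request:
move_arm(
  deltas=[
    [[-0.01,-0.013,0],[0,0,0]],
    [[-0.024,-0.03,0],[0,0,0]],
    [[-0.024,-0.03,0],[0,0,0]],
    [[-0.024,-0.03,0],[0,0,0]],
    [[-0.024,-0.03,0],[0,0,0]],
    [[-0.024,-0.03,0],[0,0,0]],
    [[-0.019,-0.027,0],[0,0,0]],
    [[0,0,0],[0,0,6.9]],
  ],
)

```text
t: 11.82
ee_pos: [429.7, -203.9, 237.4]
eef_rot: [-179.9, -0.1, 108.7]
contact_force: [0.3, -0.8, 0.2]
finger_gap: 42.6
```

Request:
move_arm(
  deltas=[
    [[0,0,0.005],[0,0,6.9]],
    [[0,0,0.005],[0,0,6.9]],
    [[0,0,0.005],[0,0,6.9]],
    [[0,0,0.005],[0,0,6.9]],
    [[0,0,0.005],[0,0,6.9]],
    [[0,0,0],[0,0,0]],
    [[0,0,0],[0,0,0]],
  ],
)

```text
t: 12.4
ee_pos: [432.4, -199.4, 212.7]
eef_rot: [-179.9, -0.2, 74.8]
contact_force: [-0.0, -0.7, 0.1]
finger_gap: 42.3
```

Run:
```python
from h import *
c=load('wrist14'); c0=[]
P=np.array([onz(c,u/3.7+185,v/3.7+120,124) for u,v in((210,225),(287,223),(289,299),(211,299))]); print(P.mean(0),[np.linalg.norm(P[i]-P[i-1]).round(1) for i in range(4)])
plan([432,-200,210],74.3)
snap('wrist','wrist15')
```

```text
[539.61026233  15.37925846 124.        ] [np.float64(20.3), np.float64(19.8), np.float64(20.9), np.float64(20.6)]
at [ 432.4 -199.4  212.7] [-179.9    -0.18   74.83] F [-0.  -0.7  0.1] gap 42.3 t 12.4
shift tool mm [-0.68 -0.23  2.66] rows 1 each [-0.68 -0.23  2.66]
turn rotvec [-0.1  -0.18  0.53]
```

View pics/wrist15.png

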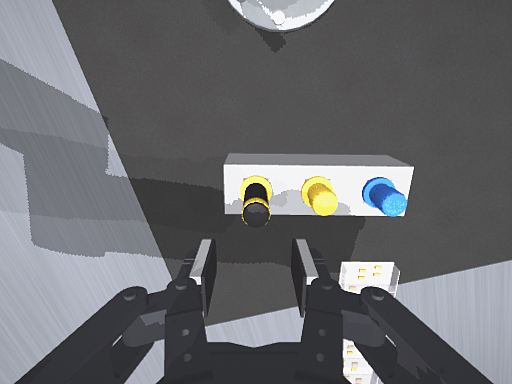

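Run:
```python
from h import *
a=cv2.imread('pics/wrist15.png')[145:235,215:335]; cv2.imwrite('pics/w15.png',cv2.resize(a,None,fx=6,fy=6,interpolation=cv2.INTER_CUBIC))
```

```text
(no output)
```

View pics/w15.png

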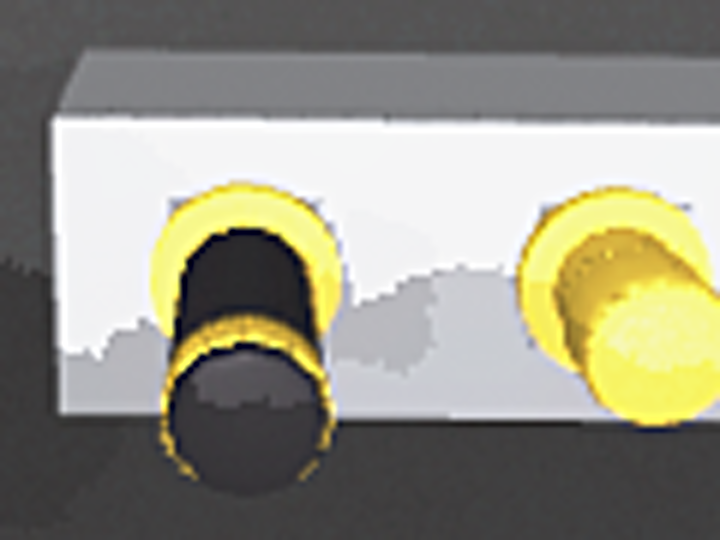

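Run:
```python
from h import *
c=load('wrist15')
print(onz(c,256.3,214.7,135).round(1),onz(c,256.2,190.5,71).round(1))
P=[onz(c,215+u/6,145+v/6,65) for u,v in((53,118),(60,413))];print(np.round(P,1)); d=P[0]-P[1]; print(np.linalg.norm(d),np.degrees(np.arctan2(d[1],d[0]))-90)
e=onz(c,215+720/6,145+123/6,65)-P[0]; print(np.degrees(np.arctan2(e[1],e[0])))
```

```text
[ 432.5 -210.1  135. ] [ 433.  -209.9   71. ]
[[ 407.1 -175.3   65. ]
 [ 391.9 -229.2   65. ]]
55.98312874136166 -15.781359366973717
-15.58642373794866
```

Run:
```python
from h import *
plan([432,-210,160],74.3)
```

```text
at [ 432.8 -199.6  213.2] [-1.7997e+02 -1.7000e-01  7.4820e+01] F [-0.1 -0.3  0.1] gap 42.9 t 12.45
shift tool mm [-10.44   1.97  53.19] rows 2 each [-5.22  0.98 26.59]
turn rotvec [-0.03 -0.17  0.52]
```

Request:
move_arm(
  deltas=[
    [[-0.005,0.001,0],[0,-0.17,0.5]],
    [[-0.005,0,0.02],[0,0,0]],
    [[0,0,0.033],[0,0,0]],
    [[0,0,0],[0,0,0]],
    [[0,0,0],[0,0,0]],
  ],
)

```text
t: 12.87
ee_pos: [430.2, -209.3, 160.1]
eef_rot: [-179.8, -0.0, 74.2]
contact_force: [0.6, 0.4, 0.7]
finger_gap: 43.0
```

Run:
```python
from h import *
plan([432,-210,84],74.3)
snap('wrist','wrist16')
```

```text
at [ 430.2 -209.3  160.1] [-1.7984e+02 -2.0000e-02  7.4180e+01] F [0.6 0.4 0.7] gap 43.0 t 12.87
shift tool mm [-0.23  2.11 76.09] rows 2 each [-0.11  1.05 38.04]
turn rotvec [-0.16 -0.02 -0.12]
```

View pics/wrist16.png

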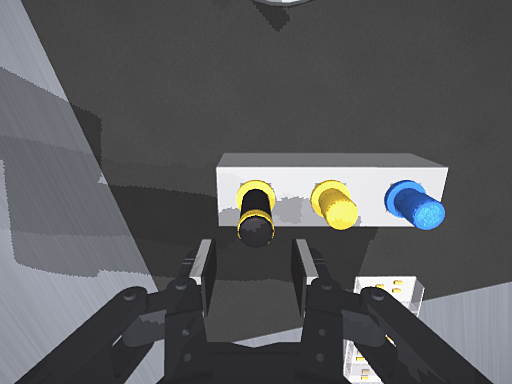

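Request:
move_arm(
  deltas=[
    [[0,0.001,0.025],[0,0,0]],
    [[0,0,0.025],[0,0,0]],
    [[0,0,0.016],[0,0,0]],
    [[0,0,0.01],[0,0,0]],
    [[0,0,0],[0,0,0]],
    [[0,0,0],[0,0,0]],
  ],
)

```text
t: 13.42
ee_pos: [433.8, -210.6, 86.5]
eef_rot: [179.8, 0.0, 74.2]
contact_force: [0.1, -0.5, 0.8]
finger_gap: 42.9
```

Run:
```python
from h import *
plan([432,-210,84],74.3)
snap('wrist','wrist17')
```

```text
at [ 433.8 -210.6   86.5] [1.798e+02 4.000e-02 7.418e+01] F [ 0.1 -0.5  0.8] gap 42.9 t 13.42
shift tool mm [ 0.06 -1.94  2.51] rows 1 each [ 0.06 -1.94  2.51]
turn rotvec [ 0.2   0.04 -0.12]
```

View pics/wrist17.png

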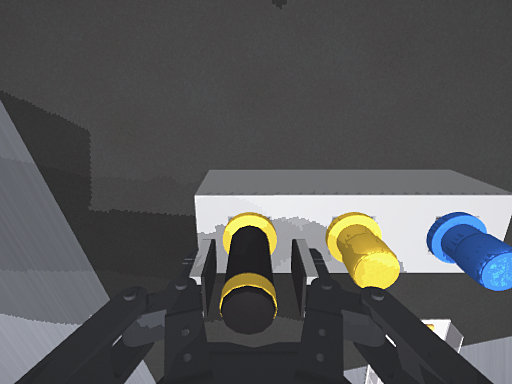

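Request:
move_arm(
  deltas=[
    [[0,-0.002,0.001],[0,0,0]],
    [[0,0,0],[0,0,0]],
    [[0,0,0],[0,0,0]],
  ],
)

```text
t: 13.72
ee_pos: [431.3, -209.8, 85.1]
eef_rot: [179.8, 0.0, 74.2]
contact_force: [-0.0, -0.4, -0.0]
finger_gap: 42.6
```

Request:
move_arm(
  deltas=[
    [[0,0,0],[0,0,0]],
    [[0,0,0],[0,0,0]],
    [[0,0,0],[0,0,0]],
    [[0,0,0],[0,0,0]],
    [[0,0,0],[0,0,0]],
    [[0,0,0],[0,0,0]],
  ],
  fingers=0,
)

```text
t: 14.22
ee_pos: [431.3, -209.7, 84.7]
eef_rot: [179.8, 0.0, 74.2]
contact_force: [-0.2, 1.2, 5.4]
finger_gap: 22.5
```

Run:
```python
from h import *
plan([432,-210,84],74.3)
```

```text
at [ 431.3 -209.7   84.7] [1.7984e+02 3.0000e-02 7.4160e+01] F [-0.2  1.2  5.4] gap 22.5 t 14.22
shift tool mm [-0.06  0.7   0.71] rows 1 each [-0.06  0.7   0.71]
turn rotvec [ 0.16  0.03 -0.14]
```

Request:
move_arm(
  deltas=[
    [[0,0,-0.01],[0,0,0]],
    [[0,0,-0.025],[0,0,0]],
    [[0,0,-0.035],[0,0,0]],
    [[0,0,-0.035],[0,0,0]],
    [[0,0,-0.035],[0,0,0]],
    [[0,0,-0.035],[0,0,0]],
    [[0,0,-0.03],[0,0,0]],
    [[0,0,0],[0,0,0]],
  ],
)

```text
t: 14.88
ee_pos: [432.9, -210.5, 295.0]
eef_rot: [179.3, 0.1, 74.2]
contact_force: [1.6, -0.5, -1.2]
finger_gap: 22.7
```

Run:
```python
from h import *
plan([538.3,16.2,285],74.3)
snap('wrist','wrist18');snap('scene','scene18')
```

```text
at [ 432.9 -210.5  295. ] [1.7933e+02 1.2000e-01 7.4160e+01] F [ 1.6 -0.5 -1.2] gap 22.7 t 14.88
shift tool mm [246.93  39.42   9.9 ] rows 7 each [35.28  5.63  1.41]
turn rotvec [ 0.67  0.12 -0.14]
```

View pics/wrist18.png

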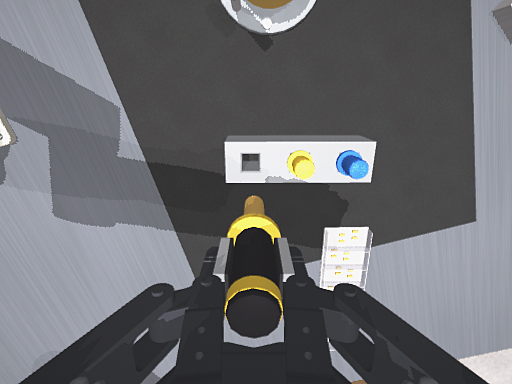

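View pics/scene18.png

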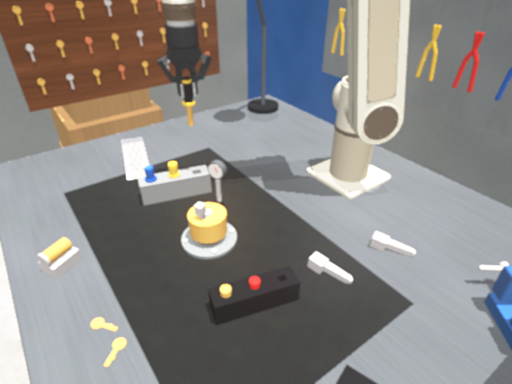

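Request:
move_arm(
  deltas=[
    [[0.015,0.0025,0],[0,0,0]],
    [[0.036,0.0057,0],[0,0,0]],
    [[0.036,0.0057,0],[0,0,0]],
    [[0.036,0.0057,0],[0,0,0]],
    [[0.036,0.0057,0],[0,0,0]],
    [[0.036,0.0057,0],[0,0,0]],
    [[0.036,0.0057,0],[0,0,0]],
    [[0.016,0.0025,0],[0,0,0]],
  ],
)

```text
t: 15.65
ee_pos: [535.6, 21.4, 285.5]
eef_rot: [-179.8, 0.0, 74.4]
contact_force: [0.5, 0.3, -2.0]
finger_gap: 22.6
```

Request:
move_arm(
  deltas=[
    [[0,0,0.02],[0,0,0]],
    [[0,0,0.02],[0,0,0]],
    [[0,0,0],[0,0,0]],
    [[0,0,0],[0,0,0]],
    [[0,0,0],[0,0,0]],
  ],
)

```text
t: 16.07
ee_pos: [535.3, 17.2, 248.5]
eef_rot: [-180.0, 0.1, 74.1]
contact_force: [0.0, -0.2, -2.4]
finger_gap: 22.8
```

Run:
```python
from h import *
plan([538.3,16.2,225],74.3)
snap('wrist','wrist19');snap('scene','scene19');snap('top','top19')
a=cv2.imread('pics/wrist19.png')[150:350,180:330]; cv2.imwrite('pics/w19.png',cv2.resize(a,None,fx=3,fy=3,interpolation=cv2.INTER_CUBIC))
a=cv2.imread('pics/scene19.png')[90:240,150:270]; cv2.imwrite('pics/s19.png',cv2.resize(a,None,fx=4,fy=4,interpolation=cv2.INTER_CUBIC))
```

```text
at [535.3  17.2 248.5] [-1.7998e+02  5.0000e-02  7.4130e+01] F [ 0.  -0.2 -2.4] gap 22.8 t 16.07
shift tool mm [-0.14  3.2  23.47] rows 1 each [-0.14  3.2  23.47]
turn rotvec [-0.02  0.05 -0.17]
```

View pics/w19.png

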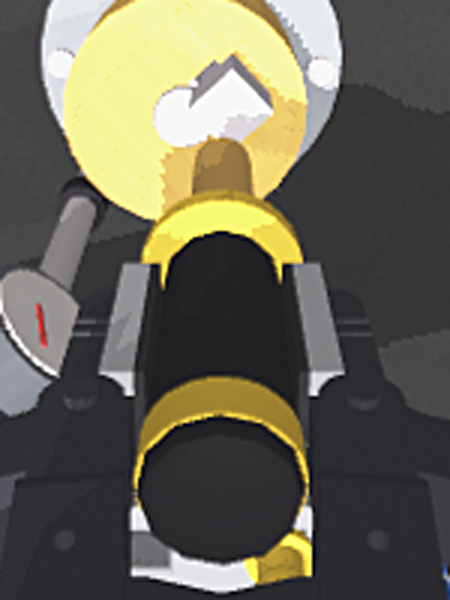

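View pics/s19.png

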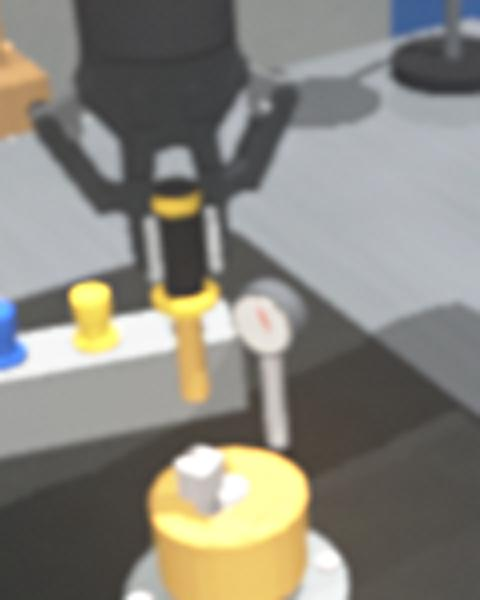

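Run:
```python
from h import *
c=load('wrist19'); R=Rt.from_euler('xyz',[180,0,74.13],degrees=True).as_matrix(); p0=np.array([535.3,17.2,248.5])
f=lambda u,v,z: (R.T@(onz(c,u/3+180,v/3+150,z)-p0)).round(2)
for n,u,v,z in (('headL',192,105,124),('headT',233,70,124),('headR',272,107,124),('tipedge',222,139,168.8),('rodL',196,170,168.8),('rodR',250,170,168.8),('collarL',143,255,233),('collarR',302,255,233),('topL',137,480,278.5+2),('topR',304,480,280.5),('top_bot',222,565,280.5),('sh',182,113,91)): print(n,f(u,v,z), (R@f(u,v,z)+p0).round(1))
```

```text
headL [  1.02  -8.8  124.5 ] [527.1  20.6 124. ]
headT [ 12.96   4.66 124.5 ] [543.3  28.4 124. ]
headR [  0.34  17.6  124.5 ] [552.3  12.7 124. ]
tipedge [ 5.21  1.01 79.7 ] [537.7  21.9 168.8]
rodL [-4.08 -6.31 79.7 ] [528.1  15.  168.8]
rodR [-4.07  8.91 79.7 ] [542.8  10.8 168.8]
collarL [  2.68 -15.51  15.5 ] [521.1  24.  233. ]
collarR [ 2.69 17.52 15.5 ] [552.9  15.  233. ]
topL [-12.91 -12.85 -32.  ] [519.4   8.3 280.5]
topR [-12.9   14.01 -32.  ] [545.2   1.  280.5]
top_bot [-30.52   0.84 -32.  ] [527.8 -12.4 280.5]
sh [-12.49 -13.71 157.5 ] [518.7   8.9  91. ]
```

Run:
```python
from h import *
c=load('scene19')
print('head',onz(c,200.3,205.3,124).round(1),'tip',onz(c,199.0,189.3,168.8).round(1))
t=load('top19'); a=t['frame'][90:200,235:325,::-1]; cv2.imwrite('pics/t19.png',cv2.resize(a,None,fx=5,fy=5,interpolation=cv2.INTER_CUBIC))
a=cv2.imread('pics/scene19.png')[170:220,180:220]; cv2.imwrite('pics/s19.png',cv2.resize(a,None,fx=12,fy=12,interpolation=cv2.INTER_CUBIC))
```

```text
head [537.4  17.5 124. ] tip [536.6  18.3 168.8]
```

View pics/s19.png

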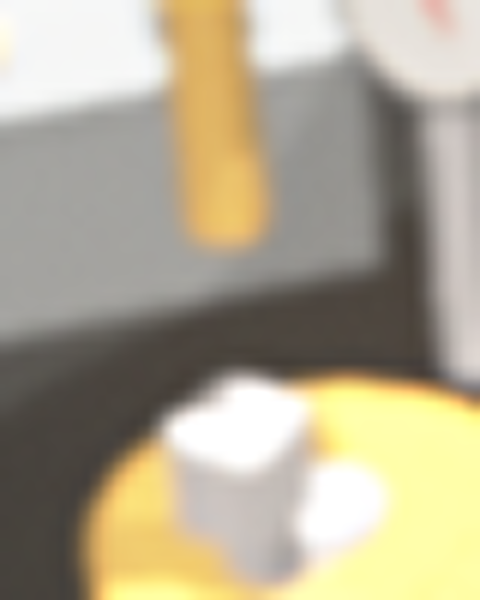

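Request:
move_arm(
  deltas=[
    [[0.0012,0.0024,0.01],[0,0,0]],
    [[0,0,0.015],[0,0,0]],
    [[0,0,0.01],[0,0,0]],
    [[0,0,0],[0,0,0]],
    [[0,0,0],[0,0,0]],
    [[0,0,0],[0,0,0]],
  ],
)

```text
t: 16.72
ee_pos: [538.7, 17.9, 214.5]
eef_rot: [179.9, 0.0, 74.2]
contact_force: [0.8, -0.8, -1.7]
finger_gap: 22.9
```

Run:
```python
from h import *
plan([538.3,16.2,204],74.3)
snap('wrist','wrist20');snap('scene','scene20')
a=cv2.imread('pics/wrist20.png')[150:250,200:310]; a=cv2.resize(a,None,fx=5,fy=5,interpolation=cv2.INTER_CUBIC)
b=cv2.imread('pics/scene20.png')[170:220,180:205+8]; b=cv2.resize(b,None,fx=10,fy=10,interpolation=cv2.INTER_CUBIC)[:,:250]
cv2.imwrite('pics/w20.png',np.hstack([a,b]))
```

```text
at [538.7  17.9 214.5] [1.7987e+02 1.0000e-02 7.4150e+01] F [ 0.8 -0.8 -1.7] gap 22.9 t 16.72
shift tool mm [-1.76  0.04 10.52] rows 1 each [-1.76  0.04 10.52]
turn rotvec [ 0.13  0.01 -0.15]
```

View pics/w20.png

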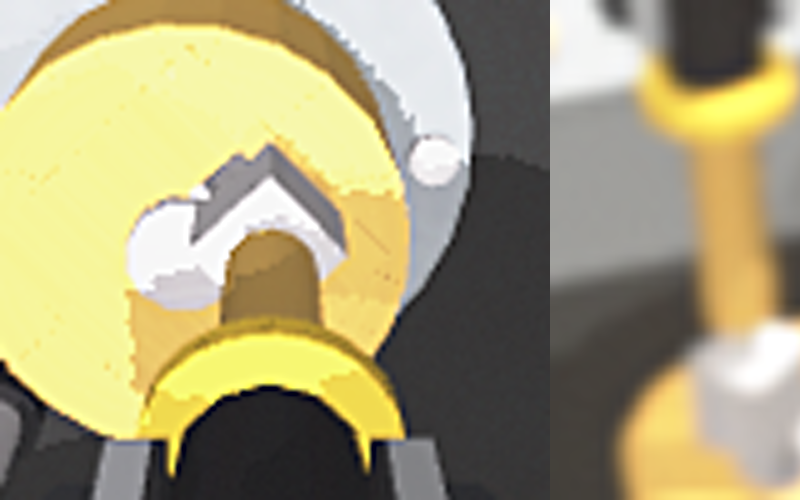

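Run:
```python
from h import *
c=load('wrist20'); R=Rt.from_euler('xyz',[180,0,74.15],degrees=True).as_matrix(); p0=np.array([538.7,17.9,214.5])
f=lambda u,v,z: (R.T@(onz(c,u/5+200,v/5+150,z)-p0)).round(2)
for n,u,v,z in (('headL',192,243,124),('headT',268,182,124),('headR',345,248,124),('tipedge',270,232,134.8),('rodL',222,285,134.8),('rodR',320,285,134.8)): print(n,f(u,v,z))
```

```text
headL [ -0.74 -12.39  90.5 ]
headT [10.5   0.95 90.5 ]
headR [-1.69 14.5  90.5 ]
tipedge [ 5.18  1.26 79.7 ]
rodL [-4.34 -6.86 79.7 ]
rodR [-4.36  9.73 79.7 ]
```

Request:
move_arm(
  deltas=[
    [[0,0,0.004],[0,0,0]],
    [[0,0,0.004],[0,0,0]],
    [[0,0,0],[0,0,0]],
    [[0,0,0],[0,0,0]],
  ],
)

```text
t: 17.15
ee_pos: [538.1, 18.0, 205.7]
eef_rot: [180.0, 0.0, 74.2]
contact_force: [-0.3, 0.1, -2.9]
finger_gap: 22.4
```

Request:
move_arm(
  deltas=[
    [[0,0,0.002],[0,0,0]],
    [[0,0,0],[0,0,0]],
  ],
)

```text
t: 17.32
ee_pos: [538.6, 18.0, 204.0]
eef_rot: [179.9, 0.0, 74.2]
contact_force: [-0.4, 0.2, -2.9]
finger_gap: 22.5
```

Request:
move_arm(
  deltas=[
    [[0,0,0.001],[0,0,0]],
    [[0,0,0],[0,0,0]],
  ],
)

```text
t: 17.48
ee_pos: [538.6, 17.9, 203.2]
eef_rot: [179.9, 0.0, 74.2]
contact_force: [-0.1, -0.0, -1.9]
finger_gap: 22.5
```

Request:
move_arm(
  deltas=[
    [[0,0,0.001],[0,0,0]],
    [[0,0,0],[0,0,0]],
  ],
)

```text
t: 17.65
ee_pos: [538.6, 17.9, 202.4]
eef_rot: [179.9, 0.0, 74.2]
contact_force: [0.2, -0.2, 0.2]
finger_gap: 22.9
```

Request:
move_arm(
  deltas=[
    [[0,0,0.001],[0,0,0]],
    [[0,0,0],[0,0,0]],
  ],
)

```text
t: 17.82
ee_pos: [538.6, 17.9, 201.4]
eef_rot: [179.9, 0.0, 74.2]
contact_force: [0.5, 0.1, 0.5]
finger_gap: 23.0
```

Request:
move_arm(
  deltas=[
    [[0,0,0.001],[0,0,0]],
    [[0,0,0],[0,0,0]],
  ],
)

```text
t: 17.98
ee_pos: [538.6, 18.0, 200.4]
eef_rot: [179.9, 0.0, 74.2]
contact_force: [-0.6, 0.1, 2.5]
finger_gap: 22.5
```

Request:
move_arm(
  deltas=[
    [[0,0,-0.01],[0,0,0]],
    [[0,0,-0.015],[0,0,0]],
    [[0,0,0],[0,0,0]],
    [[0,0,0],[0,0,0]],
    [[0,0,0],[0,0,0]],
  ],
)

```text
t: 18.4
ee_pos: [538.2, 18.0, 224.5]
eef_rot: [180.0, 0.0, 74.2]
contact_force: [0.4, -0.0, -2.8]
finger_gap: 23.0
```

Run:
```python
from h import *
plan([538.3,16.2,204],74.3)
snap('wrist','wrist21');snap('scene','scene21')
a=cv2.imread('pics/wrist21.png')[150:250,200:310]; a=cv2.resize(a,None,fx=5,fy=5,interpolation=cv2.INTER_CUBIC)
b=cv2.imread('pics/scene21.png')[170:220,180:205+8]; b=cv2.resize(b,None,fx=10,fy=10,interpolation=cv2.INTER_CUBIC)[:,:250]
cv2.imwrite('pics/w21.png',np.hstack([a,b]))
```

```text
at [538.2  18.  224.5] [1.7995e+02 3.0000e-02 7.4160e+01] F [ 0.4 -0.  -2.8] gap 23.0 t 18.4
shift tool mm [-1.66  0.58 20.5 ] rows 1 each [-1.66  0.58 20.5 ]
turn rotvec [ 0.05  0.03 -0.14]
```

View pics/w21.png

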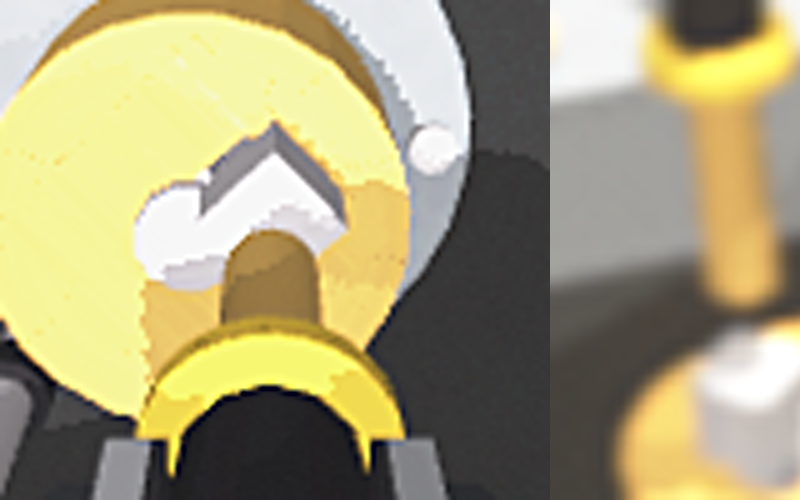

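Request:
move_arm(
  deltas=[
    [[0,0,0.01],[0,0,0]],
    [[0,0,0.01],[0,0,0]],
    [[0,0,0.003],[0,0,0]],
    [[0,0,0.002],[0,0,0]],
    [[0,0,0.002],[0,0,0]],
    [[0,0,0.002],[0,0,0]],
    [[0,0,0],[0,0,0]],
  ],
)

```text
t: 19.08
ee_pos: [537.9, 17.8, 196.6]
eef_rot: [179.9, 0.0, 74.1]
contact_force: [-3.0, -0.7, 2.8]
finger_gap: 22.3
```

Request:
move_arm(
  deltas=[
    [[0,0,0.002],[0,0,0]],
    [[0,0,0.002],[0,0,0]],
    [[0,0,0],[0,0,0]],
  ],
)

```text
t: 19.33
ee_pos: [538.0, 17.8, 193.4]
eef_rot: [179.9, 0.0, 74.1]
contact_force: [-4.6, 0.1, 7.4]
finger_gap: 22.6
```

Request:
move_arm(
  deltas=[
    [[0,0,0.002],[0,0,0]],
    [[0,0,0],[0,0,0]],
  ],
)

```text
t: 19.5
ee_pos: [538.0, 17.8, 191.8]
eef_rot: [179.9, 0.0, 74.2]
contact_force: [-4.6, -1.2, 9.1]
finger_gap: 22.6
```

Request:
move_arm(
  deltas=[
    [[0,0,0.002],[0,0,0]],
    [[0,0,0],[0,0,0]],
  ],
)

```text
t: 19.67
ee_pos: [538.0, 17.8, 190.1]
eef_rot: [179.9, 0.0, 74.1]
contact_force: [-5.6, -0.6, 11.5]
finger_gap: 22.4
```

Request:
move_arm(
  deltas=[
    [[0,0,0.002],[0,0,0]],
    [[0,0,0],[0,0,0]],
  ],
)

```text
t: 19.83
ee_pos: [538.1, 17.8, 188.6]
eef_rot: [179.8, 0.0, 74.2]
contact_force: [-6.3, -0.6, 13.0]
finger_gap: 22.3
```

Request:
move_arm(
  deltas=[
    [[0,0,0.001],[0,0,0]],
    [[0,0,0],[0,0,0]],
  ],
)

```text
t: 20.0
ee_pos: [538.2, 17.8, 188.6]
eef_rot: [179.8, -0.0, 74.1]
contact_force: [-8.3, -0.1, 17.2]
finger_gap: 22.9
```

Request:
move_arm(
  deltas=[
    [[0,0,0.001],[0,0,0]],
    [[0,0,0],[0,0,0]],
  ],
)

```text
t: 20.17
ee_pos: [538.3, 17.9, 188.5]
eef_rot: [179.7, -0.0, 74.1]
contact_force: [-8.5, -0.5, 21.6]
finger_gap: 22.7
```

Request:
move_arm(
  deltas=[
    [[0,0,0.001],[0,0,0]],
    [[0,0,0],[0,0,0]],
  ],
)

```text
t: 20.33
ee_pos: [538.4, 18.0, 188.5]
eef_rot: [179.7, -0.1, 74.2]
contact_force: [-9.5, -0.9, 26.8]
finger_gap: 23.0
```

Run:
```python
from h import *
plan([538.3,16.2,204],74.3)
snap('wrist','wrist22');snap('scene','scene22')
a=cv2.imread('pics/wrist22.png')[150:250,200:310]; a=cv2.resize(a,None,fx=5,fy=5,interpolation=cv2.INTER_CUBIC)
b=cv2.imread('pics/scene22.png')[170:220,180:205+8]; b=cv2.resize(b,None,fx=10,fy=10,interpolation=cv2.INTER_CUBIC)[:,:250]
cv2.imwrite('pics/w22.png',np.hstack([a,b]))
```

```text
at [538.4  18.  188.5] [ 1.7967e+02 -7.0000e-02  7.4160e+01] F [-9.5 -0.9 26.8] gap 23.0 t 20.33
shift tool mm [ -1.73   0.45 -15.52] rows 1 each [ -1.73   0.45 -15.52]
turn rotvec [ 0.33 -0.07 -0.14]
```

View pics/w22.png

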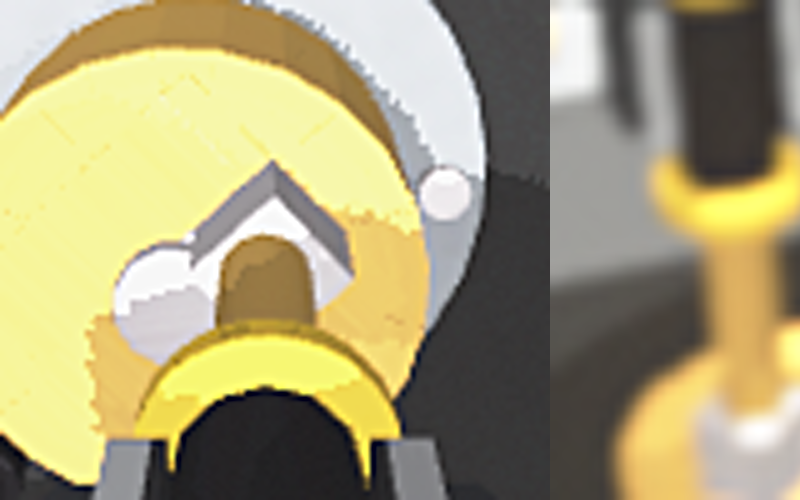

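Request:
move_arm(
  deltas=[
    [[0,0,-0.005],[0,0,0]],
    [[0,0,-0.02],[0,0,0]],
    [[0,0,-0.03],[0,0,0]],
    [[0,0,-0.035],[0,0,0]],
    [[0,0,-0.015],[0,0,0]],
    [[0,0,0],[0,0,0]],
    [[0,0,0],[0,0,0]],
  ],
)

```text
t: 21.02
ee_pos: [538.9, 18.1, 288.0]
eef_rot: [179.8, -0.0, 74.2]
contact_force: [0.6, 0.6, -2.9]
finger_gap: 22.6
```

Run:
```python
from h import *
plan([431.3,-209.7,290],74.16)
snap('wrist','wrist23');snap('scene','scene23')
a=cv2.imread('pics/wrist23.png')[130:280,190:320]; a=cv2.resize(a,None,fx=3.5,fy=3.5,interpolation=cv2.INTER_CUBIC)
b=cv2.imread('pics/scene23.png')[190:255,180:215]; b=cv2.resize(b,None,fx=8,fy=8,interpolation=cv2.INTER_CUBIC)
o=np.zeros((525,a.shape[1]+b.shape[1],3),np.uint8); o[:a.shape[0],:a.shape[1]]=a; o[:b.shape[0],a.shape[1]:]=b
cv2.imwrite('pics/w23.png',o)
```

```text
at [538.9  18.1 288. ] [ 1.7983e+02 -1.0000e-02  7.4160e+01] F [ 0.6  0.6 -2.9] gap 22.6 t 21.02
shift tool mm [-248.48  -41.33   -2.16] rows 7 each [-35.5   -5.9   -0.31]
turn rotvec [ 0.17 -0.01 -0.  ]
```

View pics/w23.png

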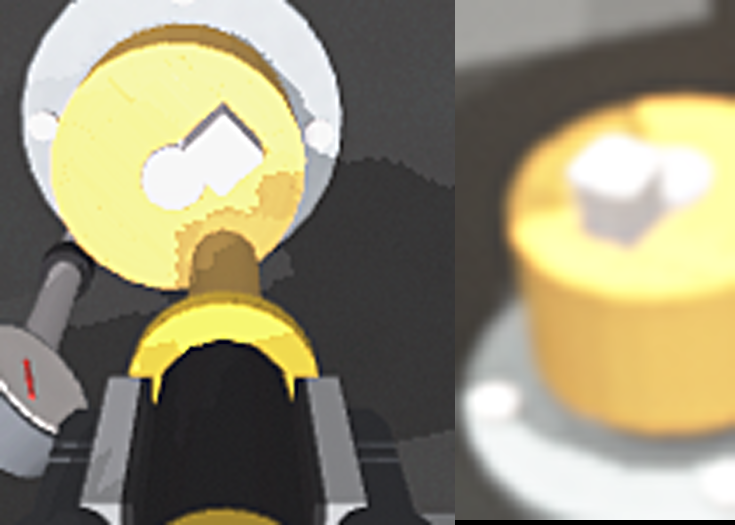

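Request:
move_arm(
  deltas=[
    [[-0.015,-0.0025,0],[0,0,0]],
    [[-0.036,-0.006,0],[0,0,0]],
    [[-0.036,-0.006,0],[0,0,0]],
    [[-0.036,-0.006,0],[0,0,0]],
    [[-0.036,-0.006,0],[0,0,0]],
    [[-0.036,-0.006,0],[0,0,0]],
    [[-0.036,-0.006,0],[0,0,0]],
    [[-0.0175,-0.003,0],[0,0,0]],
  ],
)

```text
t: 21.78
ee_pos: [427.7, -212.3, 285.8]
eef_rot: [-179.8, 0.1, 74.0]
contact_force: [0.2, -0.8, -1.7]
finger_gap: 22.2
```

Request:
move_arm(
  deltas=[
    [[0,0,0.03],[0,0,0]],
    [[0,0,0.03],[0,0,0]],
    [[0,0,0.03],[0,0,0]],
    [[0,0,0.01],[0,0,0]],
    [[0,0,0],[0,0,0]],
    [[0,0,0],[0,0,0]],
    [[0,0,0],[0,0,0]],
  ],
)

```text
t: 22.37
ee_pos: [430.9, -209.8, 188.2]
eef_rot: [179.9, 0.0, 74.2]
contact_force: [0.2, -0.8, -1.7]
finger_gap: 22.5
```

Run:
```python
from h import *
plan([431.3,-209.7,164],74.16)
snap('wrist','wrist24')
a=cv2.imread('pics/wrist24.png')[140:260,190:330]; a=cv2.resize(a,None,fx=5,fy=5,interpolation=cv2.INTER_CUBIC)
cv2.imwrite('pics/w24.png',a)
```

```text
at [ 430.9 -209.8  188.2] [1.799e+02 2.000e-02 7.416e+01] F [ 0.2 -0.8 -1.7] gap 22.5 t 22.37
shift tool mm [ 0.25  0.28 24.23] rows 1 each [ 0.25  0.28 24.23]
turn rotvec [0.1  0.02 0.  ]
```

View pics/w24.png

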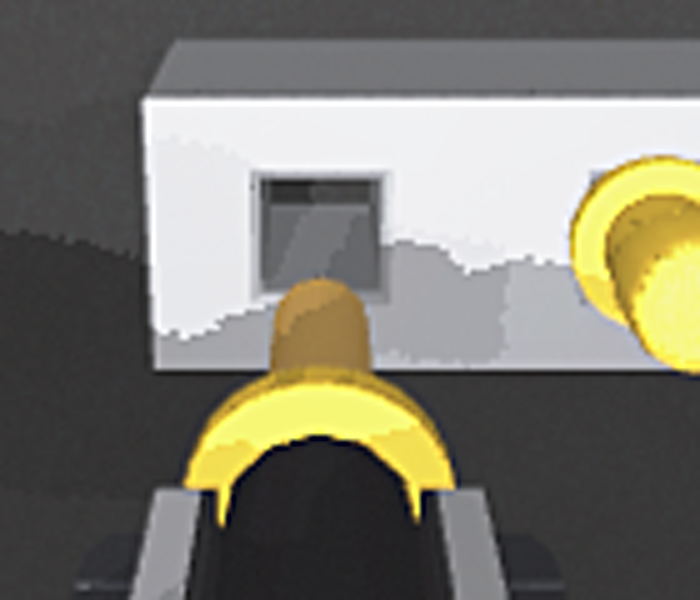

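Request:
move_arm(
  deltas=[
    [[0,0,0.015],[0,0,0]],
    [[0,0,0.015],[0,0,0]],
    [[0,0,0.007],[0,0,0]],
    [[0,0,0],[0,0,0]],
    [[0,0,0],[0,0,0]],
  ],
)

```text
t: 22.83
ee_pos: [431.1, -209.9, 151.7]
eef_rot: [179.9, 0.0, 74.2]
contact_force: [-0.9, 1.0, -1.9]
finger_gap: 22.9
```

Run:
```python
from h import *
plan([431.3,-209.7,85],74.16)
snap('wrist','wrist25')
a=cv2.imread('pics/wrist25.png')[140:260,190:330]; a=cv2.resize(a,None,fx=5,fy=5,interpolation=cv2.INTER_CUBIC)
cv2.imwrite('pics/w25.png',a)
```

```text
at [ 431.1 -209.9  151.7] [1.7988e+02 2.0000e-02 7.4160e+01] F [-0.9  1.  -1.9] gap 22.9 t 22.83
shift tool mm [2.800e-01 4.000e-02 6.668e+01] rows 2 each [1.400e-01 2.000e-02 3.334e+01]
turn rotvec [0.12 0.02 0.  ]
```

View pics/w25.png

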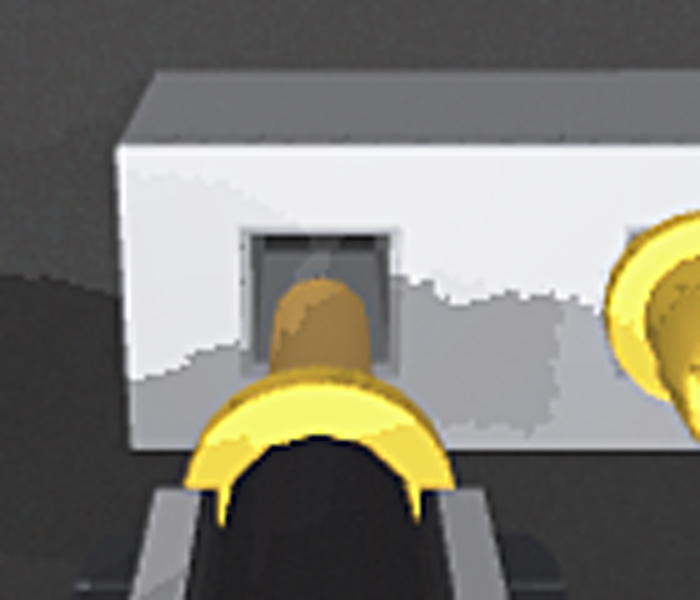

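Request:
move_arm(
  deltas=[
    [[0.001,0,0.006],[0,0,0]],
    [[0,0,0.01],[0,0,0]],
    [[0,0,0.01],[0,0,0]],
    [[0,0,0.01],[0,0,0]],
    [[0,0,0],[0,0,0]],
    [[0,0,0],[0,0,0]],
  ],
)

```text
t: 23.38
ee_pos: [431.0, -208.8, 115.1]
eef_rot: [179.9, 0.0, 74.2]
contact_force: [-0.2, -0.6, -2.0]
finger_gap: 22.5
```

Request:
move_arm(
  deltas=[
    [[-0.0005,0,0.01],[0,0,0]],
    [[0,0,0.01],[0,0,0]],
    [[0,0,0.007],[0,0,0]],
    [[0,0,0],[0,0,0]],
    [[0,0,0],[0,0,0]],
  ],
)

```text
t: 23.8
ee_pos: [431.1, -209.4, 88.4]
eef_rot: [179.9, 0.0, 74.2]
contact_force: [-0.1, 0.6, -2.9]
finger_gap: 22.5
```

Request:
move_arm(
  deltas=[
    [[0,0,0.002],[0,0,0]],
    [[0,0,0.001],[0,0,0]],
    [[0,0,0],[0,0,0]],
  ],
)

```text
t: 24.05
ee_pos: [431.2, -209.5, 85.4]
eef_rot: [179.9, 0.0, 74.2]
contact_force: [-0.4, 0.5, -1.7]
finger_gap: 22.8
```

Request:
move_arm(
  deltas=[
    [[0,0,0],[0,0,0]],
    [[0,0,0],[0,0,0]],
    [[0,0,0],[0,0,0]],
    [[0,0,0],[0,0,0]],
    [[0,0,0],[0,0,0]],
    [[0,0,0],[0,0,0]],
  ],
  fingers=0.5,
)

```text
t: 24.55
ee_pos: [431.1, -209.4, 85.3]
eef_rot: [179.9, 0.0, 74.2]
contact_force: [0.5, 0.4, 0.5]
finger_gap: 42.7
```

Request:
move_arm(
  deltas=[
    [[0,0,-0.02],[0,0,0]],
    [[0,0,-0.035],[0,0,0]],
    [[0,0,-0.04],[0,0,0]],
    [[0,0,-0.04],[0,0,0]],
    [[0,0,-0.02],[0,0,0]],
    [[0,0,0],[0,0,0]],
    [[0,0,0],[0,0,0]],
  ],
)

```text
t: 25.13
ee_pos: [431.6, -209.7, 241.5]
eef_rot: [179.7, 0.1, 74.2]
contact_force: [0.1, -0.3, -0.7]
finger_gap: 42.6
```

Run:
```python
from h import *
plan([431.3,-209.7,85],74.16)
snap('wrist','wrist26'); snap('scene','scene26')
a=cv2.imread('pics/scene26.png')[130:260,120:260]; a=cv2.resize(a,None,fx=5,fy=5,interpolation=cv2.INTER_CUBIC)[:600]
cv2.imwrite('pics/s26.png',a)
```

```text
at [ 431.6 -209.7  241.5] [1.797e+02 5.000e-02 7.415e+01] F [ 0.1 -0.3 -0.7] gap 42.6 t 25.13
shift tool mm [ 6.0000e-02 -1.1300e+00  1.5651e+02] rows 4 each [ 2.000e-02 -2.800e-01  3.913e+01]
turn rotvec [ 0.3   0.05 -0.01]
```

View pics/wrist26.png

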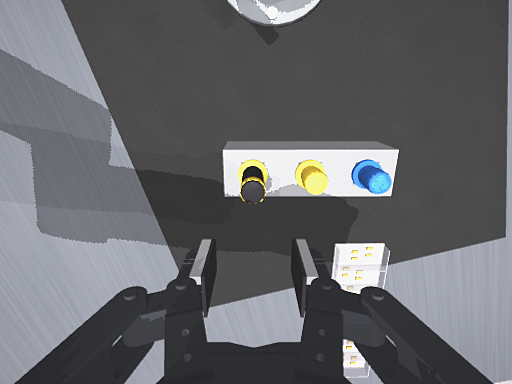

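View pics/s26.png

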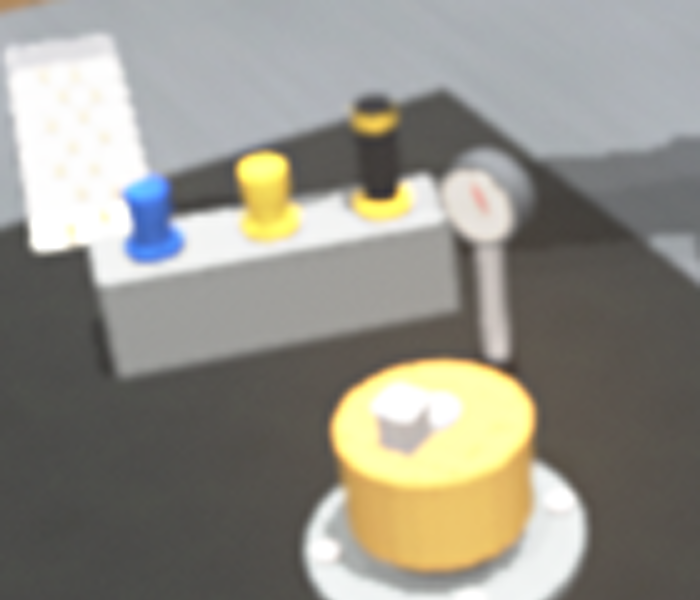

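Run:
```python
from h import *
print(job.finish_job())
```

```text
the job is handed in; nothing more can be done
None
```

The job is done and handed in at about 25 s; the hand-in gave no verdict.

**What I did:**
1. Took the key from the holder and turned it so its flat face met the shaft. Released it standing in the gap with about 15 mm showing.
2. Gave it a light tap with the drift: about 5 N, and it sank about 3 mm.
3. Lifted the drift about 24 mm.
4. Drove the key down until it stopped dead under about 29 N.
5. Put the drift back in its hole in the rack and backed the arm off.

**Last checks:**
- **Key:** the last pictures show the head square and down on the hub. When motion stopped, the drift tip was at about 108.8 mm, against 109 mm expected with the key home.
- **Drift:** upright in the rack with its collar on the top.
- **Drivers and gauge:** both screwdrivers and the gauge look undisturbed.
- **Pins:** I last saw them in place in the picture taken after the drift was lifted. I did not look at them again before handing in.
- **Not measured:** how far the hub wedged out. I infer that it did from the rising drive force.

**What went wrong or disagreed:**
- **Wrist joint at its limit:** on the first approach this joint ran to the end of its range. The tool tilted about 8° and stopped near the gauge with no contact force felt. I raised it and changed the grasp direction by 90°.
- **Camera estimates:** the wrist and scene views differed by about 3–4 mm on the offset between drift tip and key. I used a position between them, and the tap landed centred on the head.
- **Side force:** up to about 9 N on the drift while driving. The key still ended up straight.

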